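# Dock the warming pan and hold its key switch at start

## Robot

A 6-joint arm with a two-finger parallel gripper is mounted at the origin on the work surface. World frame = base frame: x ahead of the robot, y to its left, z up, the work surface at z = 0. Lengths are in m, angles in rad, forces in N, time in s.
With the tool pointing down it reaches from about 0.35 to 0.975 m from the base axis. Payload 4.9 kg.
Tool frame: the origin (TCP) lies at the very end of the fingers, on their centre line; the grasp point (between the pads) lies 19 mm behind it; x points along the fingers, y is the direction in which the jaws open and shut, and the axes are right-handed (so a half turn about x gives the same grasp; the last joint's range is limited). The gripper opens to 85 mm and grips with 20 to 120 N. Pads are 22 mm wide; open, the fingers measure 114 mm over their backs; the gripper's body (76 mm by 85 mm) begins 54 mm behind the grasp point. The pads swing forward as they close: fully open they stand 13 mm farther back than shut.
Start: joints at [-0.119, 0.053, 1.613, -0, 1.476, -0.119], TCP at [0.625, 0, 0.231] pointing down, gripper open.
Joint ranges: [-3.01, 3.01], [-1.01, 2.22], [0.06, 2.58], [-1.02, 4.17], [0.09, 2.62], [-3.14, 3.14]. Speed limits (rad/s): [2.57, 2.57, 3.14, 3.14, 3.14, 3.14].

## Interface

Orientations are given as a rotation vector (axis times angle).
In Python, from station import ctrl gives the robot as it stands. The module is installed in compiled form; this text tells all that it offers.
- The arm moves only by the shell command python3 -m handwheel 'ROWS' [FORCE]. ROWS is JSON, one flat list of numbers, 7 for each row, row after row: the opening, from 0 (shut) to 1 (fully open), then the shift along the tool's x, y, z in m, then the turn, a rotation vector about the tool's x, y, z in degrees. A call has 1 to 12 rows; each row is the pose to reach, as a shift and turn from the pose commanded when the call began, along the tool's axes at that moment; what a row does not reach only later rows make up. A row lasts 1/12 s, in which the tool goes at most 41.7 mm and 7.16 degrees, less where a joint would pass 70% of its speed; a pose out of reach is approached as far as the arm can. A call with a gripper value outside its range is refused whole. The fingers move at their own pace and stop on an object; FORCE is the grip in N (left out, the last holds). Time passes only in rows, so rows that repeat a pose let the fingers close. It gives the time, the measured TCP pose, the force and the opening at its end, in the units of the state.
- ctrl.get_obs(): the state, without advancing time (a new reading comes with each control period).
- ctrl.get_image(name): name is "scene" or "side" or "wrist"; returns (picture, depth): 420x560x3 uint8, blue, green, red; 420x560 float32, m along the optical axis (not along the pixel's ray), 0 where there is no reading.
- ctrl.camera_params(name): a dict with "fov_y" (degrees; the focal length in pixels is half the picture's height over the tangent of half this angle, whatever the lens; pixels are square), "cx", "cy" (the principal point, pixels), "R" (3x3) and "t" (3): a world point X has camera coordinates R X + t; the wrist camera has in their place "hand_eye" (4x4, takes a point from camera to tool coordinates, whose origin is the TCP and whose axes are the tool frame's). Camera axes: x right, y down, z forward; pixel columns grow to the right and rows downward; lengths in m; the calibration is good to about 2 mm. A picture is of the moment at which its call begins: read the wrist's pose just before it. camera_params takes no time and is no camera call.
- ctrl.finish_job(): hands the job in, once; it reports no verdict.
The state is a dict: "t": time; "q": joint angles; "dq": joint speeds; "effort": joint torques, N m; "tool_pos": TCP position; "tool_rot": TCP orientation; "contact_force": force on the tool from outside, world axes, zero at the start; "wrist_torque": the same for the moment, N m; "opening": finger opening in m.
Only numpy, scipy, OpenCV 4.12 (cv2) and the standard library are available. Lean on these libraries where they do the work, as an engineer would, in place of code of your own. Each camera call takes 0.05 s, during which the arm holds its last target.

## Task

First slide the loose lidded pan along the counter until its side sits flush against the side of the heater control unit, with no gap and their front and back edges lined up. Then take the key with the square head out of its rest, push it fully home into the lock on top of the unit, wiggling it past the sticky pins rather than forcing it, and turn it a quarter turn clockwise to its stop. The switch springs back, so keep gripping the key and finish while holding it turned; leave the pan docked and everything else on the counter where it is.

Things in the scene. Friction and masses are not known exactly. Their poses are not given: they have to be found in the camera images.
- unit: Heater control unit, a fixed aluminium box 180 (x) x 140 (y) x 70 mm high, black panel with three small dials on its -x front. Origin: centre of its underside, on the counter. Its flat -y side is the docking side. On its top, at (-30, +25) mm, stands a round steel lock boss 50 mm across, its top 104 mm above the counter.
- unit_face (a point): Point in the middle (along x) of the unit's docking side (-y side), 30 mm above the counter; axes as the unit's.
- pan: Loose lidded steel pan, 180 (x) x 140 (y) mm, lid top 54 mm high, 0.5 to 0.9 kg, on the counter some 45 to 95 mm off the unit's docking side, a little askew. Origin: centre of its underside. Its +y side is to be butted against the unit's -y side. Any way of moving it will do: by its handle, or by pushing.
- pan_bar (a point): Centre of the pan's handle: a straight black bar on two posts above the lid, 90 mm long along the pan's x, 12 mm thick (y), 14 mm high, centre 83 mm above the pan's underside (22 mm free below the bar).
- pan_face (a point): Point in the middle of the pan's +y side, 30 mm above its underside; axes as the pan's. Docked, it meets unit_face.
- key: Key with the square black head, upright in a grey rest. Origin: middle of the blade's lower tip; z up to the head, x along the blade's width, y through its thickness. Brass blade 26 mm long, 14 mm wide (x), 4 mm thick (y), its last 8 mm tapered to 6 x 3 mm; above it a collar 20 x 12 x 5 mm, underside 26 mm above the tip. Same either way round (half turn about z). 45 g.
- key_bow (a point): Centre of the key's square head, 51 mm above the blade's tip; axes as the key's. The head is 38 mm wide (x), 10 mm thick (y) and spans 31 to 71 mm above the tip. Pinch it across its thickness (y).
- rest_a: Fixed grey block 50 x 44 x 32 mm that holds the square-headed key upright, blade down in a slot, collar resting on top; lift the key straight up 30 mm to free it. Origin: centre of its underside.
- rest_b: The like block that holds the other key. Origin: centre of its underside.
- round_key: Another key, with a round black head 40 mm across, to be left alone in its rest. Origin: its blade's tip.
- keyway (a point): Centre of the keyway's mouth in the brass lock plug, on its upright turning axis, 103.5 mm above the counter. Turns with the plug: x along the slot, z up. Slot 15.8 (x) x 5.8 (y) x 30 mm deep, mouth bevelled 2 mm. Two sticky pins, 10 and 18 mm down, one at each end of the slot, jam it at about 10 N of push; rocking the key frees it. Fully home, the collar rests on the plug, tip 26 mm down.
- plug (a joint): Turn of the lock plug in rad: 0 at rest, grows clockwise seen from above, stop at 1.55. Its return spring needs about 0.03 Nm at first and 0.11 Nm at the stop. The key has some 0.1 to 0.15 rad of play in the slot.
- pickle_jar: Bystander: green glass jar, 84 mm across, 120 mm high, at the far left. Origin: centre of its underside.
- spray: Bystander: white plastic bottle, 60 mm across, 170 mm high, at the back. Origin: centre of its underside.
- shaker: Bystander: small glass shaker, 40 mm across, 70 mm high, beside the key rests. Origin: centre of its underside.
- plates: Bystander: stack of paper plates, 200 mm across, 62 mm high, left of the unit. Origin: centre of its underside.
- dip_cup: Bystander: small white bowl, 70 mm across, 45 mm high, near left of the unit. Origin: centre of its underside.
Mind the look-alikes: they are no part of the job. What is shaped like the pan but pink is not meant.

How it is judged:
By the outcome, as a careful person would: the job done as asked, in the order asked, and still so for the second after the job is handed in, while the arm keeps its last pose, push and grip.
It also fails if it takes over 64 s, if anything falls off the work surface, if the arm or the gripper's body presses on something with over 40 N, if the wrist force passes 120 N, or if a joint passes its speed limit or range.

## Working session

There is one attempt and no reset: what is moved stays moved. The work goes in short steps, Python scripts to look and compute and a shell command to move; the robot and the scene stay as the last step left them, time stands still between calls to the robot, and variables do not carry over. Pictures are saved under pics/ and viewed, and the job is handed in when it is done.

```bash
mkdir -p pics && ls && cat > h.py <<'E'
import numpy as np, cv2
from scipy.spatial.transform import Rotation as Rn
from station import ctrl
def K(name):
    p=ctrl.camera_params(name); f=210/np.tan(np.radians(p['fov_y'])/2)
    return p,f
E
python3 - <<'E'
from h import *
o=ctrl.get_obs(); print({k:np.round(v,3) for k,v in o.items()})
for n in ("scene","side","wrist"):
    print(n,ctrl.camera_params(n))
    im,d=ctrl.get_image(n); cv2.imwrite(f"pics/{n}0.png",im); np.save(f"{n}0.npy",d); 
    print(im.shape,(d>0).mean())
E
```

```text
pics
{'t': np.float64(0.0), 'q': array([-0.119,  0.053,  1.614,  0.   ,  1.476, -0.119]), 'dq': array([ 0.001,  0.002,  0.001, -0.001, -0.001, -0.001]), 'effort': array([ 0.0000e+00, -3.9367e+01, -3.7018e+01, -0.0000e+00,  7.0000e-03,
       -0.0000e+00]), 'tool_pos': array([0.624, 0.   , 0.23 ]), 'tool_rot': array([ 1.208,  1.211, -1.211]), 'contact_force': array([0.159, 0.702, 0.147]), 'wrist_torque': array([0.051, 0.035, 0.046]), 'opening': np.float64(0.085)}
scene {'fov_y': 54.036246344860594, 'cx': 274.7525693595437, 'cy': 206.41754761981974, 'R': array([[-0.02534825,  0.99963502, -0.00934317],
       [ 0.60488539,  0.00789595, -0.7962734 ],
       [-0.795909  , -0.02583568, -0.60486476]]), 't': array([ 0.06875738, -0.22187207,  1.64432858])}
(420, 560, 3) 0.9960034013605442
side {'fov_y': 51.16939815618326, 'cx': 278.5792544263167, 'cy': 201.94113871408183, 'R': array([[-0.99297953, -0.11826703, -0.00213418],
       [-0.0783543 ,  0.67117123, -0.73714977],
       [ 0.08861291, -0.73180741, -0.67572603]]), 't': array([0.50707671, 0.13407994, 1.15910859])}
(420, 560, 3) 0.9960374149659864
wrist {'fov_y': 61.381056530062324, 'cx': 282.09180486015435, 'cy': 215.1120954605081, 'hand_eye': array([[-6.89701558e-05, -3.04752646e-01,  9.52431530e-01,
        -1.42780484e-01],
       [ 9.99999609e-01, -8.60257015e-04, -2.02844474e-04,
         8.94877090e-04],
       [ 8.81153295e-04,  9.52431144e-01,  3.04752586e-01,
        -7.79180813e-02],
       [ 0.00000000e+00,  0.00000000e+00,  0.00000000e+00,
         1.00000000e+00]])}
(420, 560, 3) 0.9961607142857143
```

View pics/scene0.png

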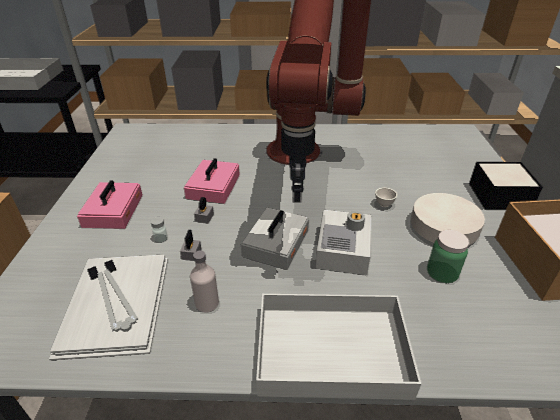

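View pics/side0.png

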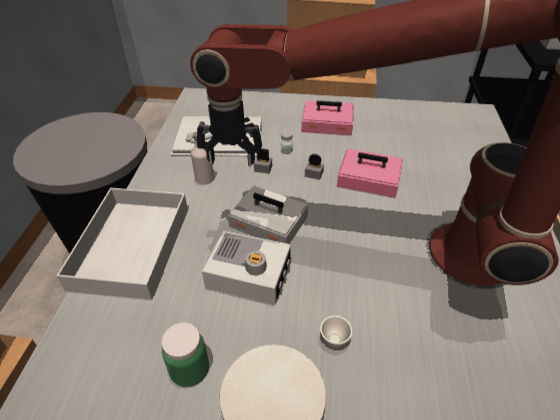

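View pics/wrist0.png

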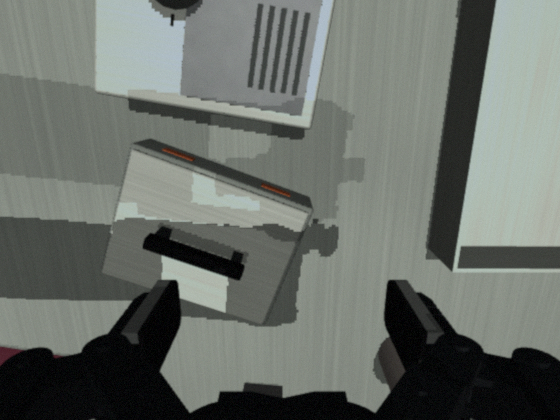

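Scene view: grey pan at (275,238), unit at (345,240). The pink look-alikes are at (110,205) and (213,180), and the rests with keys are at (204,213) and (190,247). In the side view the keys are at (263,162), which looks square, and (314,165), which looks round. I'll check both in close crops.

```bash
python3 - <<'E'
from h import *
a=cv2.imread("pics/side0.png")[140:190,240:340]; b=cv2.imread("pics/scene0.png")[190:270,150:250]
a=cv2.resize(a,None,fx=5,fy=5,interpolation=2);b=cv2.resize(b,(500,400),interpolation=2)
w=np.zeros((400,500,3),np.uint8);w[:250]=a
cv2.imwrite("pics/crop1.png",cv2.resize(np.hstack([w,b]),(800,320)))
c=cv2.imread("pics/scene0.png")[200:275,235:380];cv2.imwrite("pics/crop2.png",cv2.resize(c,(800,414),interpolation=2))
E
```

```text
(no output)
```

View pics/crop1.png

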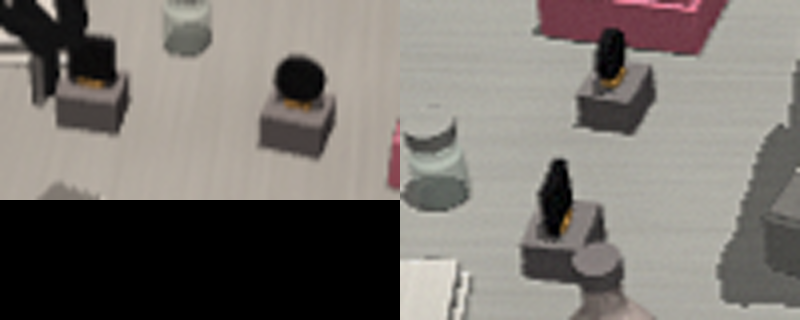

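View pics/crop2.png

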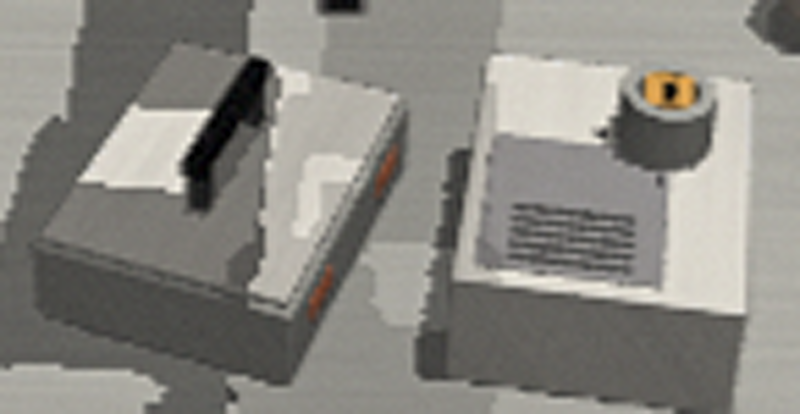

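The square-headed key is in the farther rest: scene (190,247), side (263,162). The round one, scene (204,213), stays. Next I measure everything from depth, slicing by height.

```bash
cat >> h.py <<'E'
def cloud(name,d,T=None):
    p,f=K(name); v,u=np.mgrid[0:420,0:560]; 
    c=np.stack([(u-p['cx'])/f*d,(v-p['cy'])/f*d,d],-1)
    if name=='wrist':
        pos,rot=T; H=p['hand_eye']; c=c@H[:3,:3].T+H[:3,3]
        return c@Rn.from_rotvec(rot).as_matrix().T+pos
    return (c-p['t'])@p['R']
def pix(name,X,T=None):
    p,f=K(name); X=np.asarray(X,float)
    if name=='wrist':
        pos,rot=T; H=p['hand_eye']; X=(X-pos)@Rn.from_rotvec(rot).as_matrix(); c=(X-H[:3,3])@H[:3,:3]
    else: c=X@p['R'].T+p['t']
    return c[...,:2]/c[...,2:]*f+[p['cx'],p['cy']]
def plane(name,uv,z,T=None):
    p,f=K(name); uv=np.atleast_2d(uv).astype(float)
    r=np.c_[(uv-[p['cx'],p['cy']])/f,np.ones(len(uv))]
    if name=='wrist':
        pos,rot=T; H=p['hand_eye']; M=Rn.from_rotvec(rot).as_matrix()
        o=M@H[:3,3]+pos; r=r@H[:3,:3].T@M.T
    else: o=-p['R'].T@p['t']; r=r@p['R']
    return o+r*((z-o[2])/r[:,2])[:,None]
E
python3 - <<'E'
from h import *
o=ctrl.get_obs(); T=(o['tool_pos'],o['tool_rot'])
for n in ("scene","side","wrist"):
    d=np.load(f"{n}0.npy"); im=cv2.imread(f"pics/{n}0.png"); P=cloud(n,d,T if n=='wrist' else None)
    x,y,z=P[...,0],P[...,1],P[...,2]
    tab=(d>0)&(abs(z)<.012)&(x>.4)&(x<1)&(abs(y)<.5)
    print(n,'table z',np.median(z[tab]).round(4))
    for nm,m in (('pan lid',(abs(z-.054)<.008)&(x>.4)&(x<.9)&(y>-.25)&(y<.1)),('unit top',(abs(z-.07)<.008)&(x>.4)&(x<.9)&(y>-.02)&(y<.3)),('boss',(abs(z-.104)<.006)&(x>.4)&(x<.9)&(y>0)&(y<.3)),('key',(abs(z-.06)<.02)&(x>.6)&(x<.85)&(y<-.2)&(y>-.4))):
        m=m&(d>0)
        k,l,s,c=cv2.connectedComponentsWithStats(m.astype(np.uint8),connectivity=4)
        for i in range(1,k):
            if s[i,4]<40: continue
            q=P[l==i]; r=cv2.minAreaRect((q[:,:2]*1000).astype(np.float32)); print(' ',nm,s[i],'c',np.round(c[i]),np.round(r[0],1),np.round(r[1],1),round(r[2],1),'z',np.round(np.median(q[:,2]),4))
E
```

```text
scene table z 0.0019
  pan lid [ 241  208   68   49 1891] c [275. 233.] [548.7 -53. ] [141.5 179.2] 69.2 z 0.0551
  pan lid [316 252  17   8  76] c [324. 255.] [652.5  78.3] [43.2  5.4] 79.2 z 0.0535
  pan lid [193 288  24  14 111] c [206. 296.] [ 793.1 -215.3] [23.9 56.4] 13.8 z 0.0542
  pan lid [261 294  77  16 392] c [298. 297.] [794.4   6. ] [ 44.6 184.1] 13.3 z 0.056
  pan lid [260 311   3  26  43] c [261. 321.] [870.5 -77.6] [ 4. 56.] 89.7 z 0.06
  unit top [ 316  210   55   50 1999] c [343. 236.] [573.  139.9] [140.4 182.6] 80.9 z 0.0717
  boss [347 211  18  13 174] c [356. 217.] [549.  170.2] [46.1 47.7] 47.6 z 0.1046
  key [184 234   8  15  71] c [187. 241.] [ 609.2 -293.5] [11.7 17.5] 83.1 z 0.0621
  key [192 288  20  15 205] c [202. 296.] [ 796.6 -224.4] [48.1 14.2] 80.5 z 0.0609
side table z 0.0006
  pan lid [193 165  20   9  82] c [203. 169.] [ 766.3 -205. ] [59.1 34. ] 25.4 z 0.0537
  pan lid [ 228  185   80   53 2069] c [269. 211.] [545.5 -52. ] [142.7 179.5] 69.1 z 0.0544
  pan lid [147 190  38  53 335] c [170. 206.] [806.4 -14. ] [ 94.7 210.4] 31.6 z 0.0559
  unit top [ 202  230   89   60 3051] c [246. 259.] [569.8 141.2] [143.5 181.5] 80.7 z 0.0706
  boss [245 250  21  19 278] c [255. 258.] [545.4 170.7] [46.4 47.4] 61.1 z 0.1036
  key [257 148   5  11  40] c [259. 154.] [ 607.5 -291.7] [13.8  7.8] 6.9 z 0.0556
  key [207 161   6  12  48] c [209. 167.] [ 746.7 -216.1] [33.  8.] 77.2 z 0.0575
wrist table z 0.0008
  pan lid [ 446   74  114  199 3503] c [479. 198.] [806.4 -12. ] [ 95.2 208.6] 30.5 z 0.0576
  pan lid [  101   143   213   182 21472] c [203. 233.] [547.6 -52.8] [138.6 179.5] 69.2 z 0.0544
  pan lid [388 362  18  30 235] c [395. 374.] [ 748.7 -213.5] [37.   7.7] 72.6 z 0.0539
  unit top [   95     0   241   130 25482] c [216.  56.] [568.9 118.1] [ 97.6 179.7] 80.7 z 0.0708
  key [386 360  17  32 300] c [393. 375.] [ 747.6 -215.5] [33.   6.6] 76.9 z 0.0534
```

Sizes match: unit centre ≈ (571,140) mm at yaw −9.2°, and pan centre ≈ (547,−52) mm at yaw −20.9°. The boss is at (547,170), where the unit pose predicts it. Now I work out the move to the pan bar.

```bash
cat >> h.py <<'E'
def rel(pos,jaw_deg,base=None):
    """tool shift + turn (deg) from current measured pose to tool-down at pos with jaw (tool y) along world angle jaw_deg (mod 180)"""
    o=ctrl.get_obs() if base is None else base
    M=Rn.from_rotvec(o['tool_rot']).as_matrix(); out=[]
    for k in (0,180):
        a=np.radians(jaw_deg+k); y=np.array([np.cos(a),np.sin(a),0]); x=np.array([0,0,-1.]); G=np.c_[x,y,np.cross(x,y)]
        out.append(np.degrees(Rn.from_matrix(M.T@G).as_rotvec()))
    r=min(out,key=np.linalg.norm)
    return np.round((M.T@(np.array(pos)-o['tool_pos']))*1000,1),np.round(r,2)
def st():
    o=ctrl.get_obs(); M=Rn.from_rotvec(o['tool_rot']).as_matrix()
    print('t',round(float(o['t']),2),'pos',np.round(o['tool_pos']*1000,1),'x',M[:,0].round(3),'jaw',np.degrees(np.arctan2(M[1,1],M[0,1])).round(2),'F',np.round(o['contact_force'],1),'Tq',np.round(o['wrist_torque'],2),'open',np.round(o['opening']*1000,1),'q',np.round(o['q'],2))
    return o
E
python3 - <<'E'
from h import *
o=st(); print(Rn.from_rotvec(o['tool_rot']).as_matrix().round(3))
# bar from depth in wrist view
d=np.load("wrist0.npy"); P=cloud('wrist',d,(o['tool_pos'],o['tool_rot'])); z=P[...,2]
m=(d>0)&(z>.08)&(z<.098)&(abs(P[...,0]-.547)<.08)&(abs(P[...,1]+.052)<.08)
q=P[m]; print('bar',cv2.minAreaRect((q[:,:2]*1000).astype(np.float32)),np.median(q[:,2]))
print(rel((.547,-.0525,.14),69.1)); print(rel((.547,-.0525,.066),69.1))
E
```

```text
t 0.15 pos [6.245e+02 1.000e-01 2.303e+02] x [-0.002  0.    -1.   ] jaw 0.0 F [ 0.6  0.3 -0.2] Tq [ 0.03 -0.07 -0.03] open 85.4 q [-0.12  0.05  1.61  0.    1.48 -0.12]
[[-0.002  1.     0.   ]
 [ 0.     0.    -1.   ]
 [-1.    -0.002 -0.   ]]
bar ((547.5254516601562, -53.151702880859375), (13.105191230773926, 89.47779083251953), 68.98304748535156) 0.09000419404113227
(array([ 90.5, -77.4,  52.6]), array([-69.1 ,  -0.07,   0.07]))
(array([164.5, -77.2,  52.6]), array([-69.1 ,  -0.07,   0.07]))
```

```bash
python3 -m handwheel '[1,0.01,-0.01,0.007,-7,0,0, 1,0.02,-0.02,0.014,-14,0,0, 1,0.03,-0.03,0.02,-21,0,0, 1,0.04,-0.04,0.026,-28,0,0, 1,0.05,-0.05,0.032,-35,0,0, 1,0.06,-0.06,0.038,-42,0,0, 1,0.07,-0.065,0.043,-49,0,0, 1,0.08,-0.07,0.047,-56,0,0, 1,0.085,-0.074,0.05,-63,0,0, 1,0.09,-0.0775,0.053,-69,0,0, 1,0.09,-0.0775,0.053,-69,0,0]' && python3 - <<'E'
from h import *
o=st(); im,d=ctrl.get_image('wrist'); cv2.imwrite("pics/w1.png",im)
P=cloud('wrist',d,(o['tool_pos'],o['tool_rot'])); z=P[...,2]
m=(d>0)&(z>.08)&(z<.098)&(abs(P[...,0]-.547)<.08)&(abs(P[...,1]+.052)<.08)
q=P[m]; print('bar',cv2.minAreaRect((q[:,:2]*1000).astype(np.float32)),np.median(q[:,2]))
print(rel((.547,-.0525,.066),69.1))
E
```

```text
t: 1.07
tool_pos: [0.5459, -0.0531, 0.1394]
tool_rot: [0.287, 1.555, -0.287]
contact_force: [-0.3, 1.6, -0.6]
opening: 0.0852
t 1.07 pos [545.9 -53.1 139.4] x [-0.003  0.001 -1.   ] jaw 69.06 F [-0.3  1.6 -0.6] Tq [ 0.02 -0.02 -0.01] open 85.2 q [-0.23 -0.05  1.88 -0.    1.32 -1.44]
bar ((546.6422119140625, -53.18678665161133), (11.910219192504883, 89.87822723388672), 69.31844329833984) 0.09007851423919296
(array([74.3,  0.6,  0.3]), array([-0.26, -0.11,  0.01]))
```

View pics/w1.png

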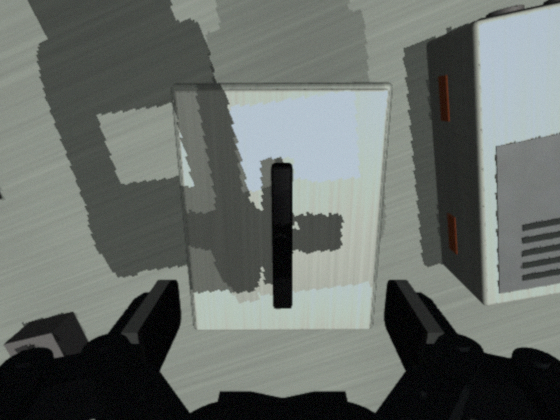

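The bar is at (282,235), centred between the fingers and parallel to the pads. I descend and grip it.

```bash
python3 -m handwheel '[1,0.025,0,0,0,0,0, 1,0.05,0,0,0,0,0, 1,0.065,0,0,0,0,0, 1,0.072,0,0,0,0,0, 1,0.072,0,0,0,0,0, 0,0.072,0,0,0,0,0, 0,0.072,0,0,0,0,0, 0,0.072,0,0,0,0,0, 0,0.072,0,0,0,0,0, 0,0.072,0,0,0,0,0, 0,0.072,0,0,0,0,0, 0,0.072,0,0,0,0,0]' 60 && python3 - <<'E'
from h import *
o=st(); U=np.array([.5714,.1405]);
a=np.radians(-9.2);R=np.array([[np.cos(a),-np.sin(a)],[np.sin(a),np.cos(a)]])
for g in (.14,.145,.16): 
    p=U+R@[0,-g]; print(g,p.round(4),rel((*p,.0665),80.8))
E
```

```text
t: 2.12
tool_pos: [0.5479, -0.0533, 0.0701]
tool_rot: [0.287, 1.551, -0.288]
contact_force: [-0.3, -1.0, 3.8]
opening: 0.0101
t 2.12 pos [547.9 -53.3  70.1] x [ 0.001 -0.001 -1.   ] jaw 69.0 F [-0.3 -1.   3.8] Tq [-0.03  0.18  0.08] open 10.1 q [-0.23  0.03  1.92 -0.    1.19 -1.44]
0.14 [0.549  0.0023] (array([  3.6,  52.3, -18.9]), array([-11.8 ,   0.06,   0.02]))
0.145 [ 0.5482 -0.0026] (array([  3.6,  47.4, -17.8]), array([-11.8 ,   0.06,   0.02]))
0.16 [ 0.5458 -0.0174] (array([  3.6,  32.7, -14.8]), array([-11.8 ,   0.06,   0.02]))
```

```bash
python3 -m handwheel '[0,0,0.005,-0.003,-2,0,0, 0,0,0.011,-0.006,-4.5,0,0, 0,0,0.017,-0.009,-7,0,0, 0,0,0.023,-0.012,-9.5,0,0, 0,0,0.029,-0.014,-11.8,0,0, 0,0,0.0327,-0.0148,-11.8,0,0, 0,0,0.0327,-0.0148,-11.8,0,0]' && cat > dock.py <<'E'
from h import *
import sys
o=st(); ang={}
def edge(P,m,lo,n):  # rect
    q=P[m]; r=cv2.minAreaRect((q[:,:2]*1000).astype(np.float32)); return r
for n in ("scene","side"):
    im,d=ctrl.get_image(n); cv2.imwrite(f"pics/{n}{sys.argv[1]}.png",im); P=cloud(n,d); x,y,z=P[...,0],P[...,1],P[...,2]
    g=(d>0)&(x>.4)&(x<.72)&(y>-.2)&(y<.26)
    res={}
    for nm,zz in (('pan',.0545),('unit',.0710)):
        m=g&(abs(z-zz)<.007); m=cv2.morphologyEx(m.astype(np.uint8),cv2.MORPH_OPEN,np.ones((3,3)))
        k,l,s,c=cv2.connectedComponentsWithStats(m,connectivity=4); i=1+np.argmax(s[1:,4])
        q=P[l==i]; r=cv2.minAreaRect((q[:,:2]*1000).astype(np.float32)); res[nm]=r; print(n,nm,np.round(r[0],1),np.round(r[1],1),round(r[2],2))
    a=np.radians(-9.2);dx,dy=np.array(res['pan'][0])-res['unit'][0]; print('  pan in unit frame',round(dx*np.cos(a)+dy*np.sin(a),1),round(-dx*np.sin(a)+dy*np.cos(a),1))
E
python3 dock.py 2
```

```text
t: 2.7
tool_pos: [0.546, -0.0172, 0.0701]
tool_rot: [0.126, 1.566, -0.127]
contact_force: [-0.9, -1.5, 5.2]
opening: 0.0106
t 2.7 pos [546.  -17.2  70.1] x [ 0.001 -0.001 -1.   ] jaw 80.78 F [-0.9 -1.5  5.2] Tq [-0.34  0.12  0.06] open 10.6 q [-0.17  0.02  1.93 -0.    1.19 -1.58]
scene pan [547.7 -16. ] [139.2 177.8] 80.84
scene unit [572.4 140.1] [139.8 184.4] 81.03
  pan in unit frame 0.5 -158.0
side pan [544.6 -16.3] [137.2 178.2] 81.34
side unit [570.7 139.9] [143.6 181. ] 80.34
  pan in unit frame -0.8 -158.3
```

View pics/scene2.png

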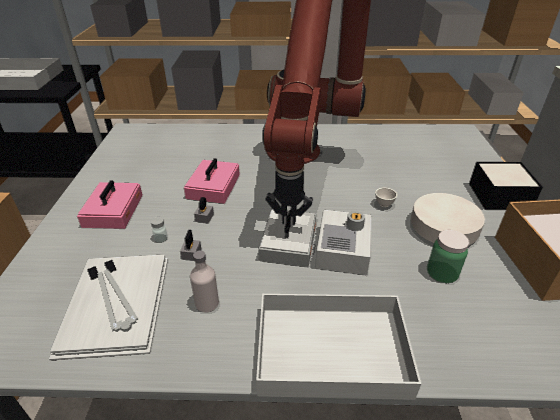

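View pics/side2.png

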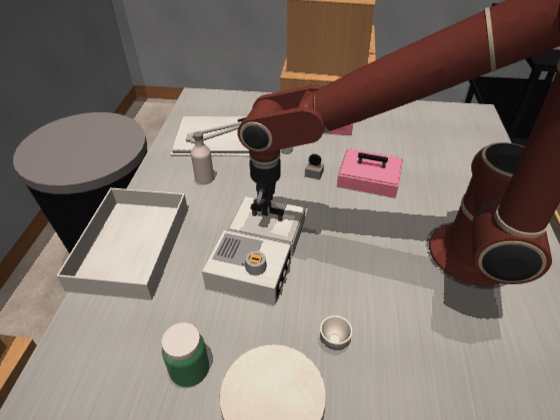

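The pan followed and is now square to the unit, with an ~18 mm gap. I close it slowly along tool y and watch the force.

```bash
python3 -m handwheel '[0,0,0.005,0,0,0,0, 0,0,0.010,0,0,0,0, 0,0,0.014,0,0,0,0, 0,0,0.016,0,0,0,0, 0,0,0.0175,0,0,0,0, 0,0,0.019,0,0,0,0, 0,0,0.019,0,0,0,0]' ; python3 dock.py 3
```

```text
t: 3.38
tool_pos: [0.549, 0.0005, 0.0701]
tool_rot: [0.125, 1.566, -0.128]
contact_force: [-0.2, -4.6, 4.8]
opening: 0.0109
t 3.38 pos [5.49e+02 5.00e-01 7.01e+01] x [ 0.001 -0.002 -1.   ] jaw 80.76 F [-0.2 -4.6  4.8] Tq [-0.78  0.14  0.01] open 10.9 q [-0.13  0.03  1.92 -0.    1.19 -1.54]
scene pan [553.7  10.5] [160.2 181.8] 82.82
scene unit [573.3 140.4] [139.9 183.3] 80.42
  pan in unit frame 1.5 -131.4
side pan [546.8  -2.4] [127.  178.6] 80.94
side unit [570.6 140. ] [143.  180.5] 81.1
  pan in unit frame -0.7 -144.4
```

```bash
python3 -m handwheel '[0,0,0.001,0,0,0,0, 0,0,0.002,0,0,0,0, 0,0,0.003,0,0,0,0, 0,0,0.003,0,0,0,0]'; python3 -m handwheel '[0,0,0.001,0,0,0,0, 0,0,0.002,0,0,0,0, 0,0,0.002,0,0,0,0]';  python3 - <<'E'
from h import *
st()
E
```

```text
t: 3.82
tool_pos: [0.5488, 0.0016, 0.0701]
tool_rot: [0.122, 1.568, -0.132]
contact_force: [-3.7, -12.1, 7.8]
opening: 0.0101
t: 4.07
tool_pos: [0.5488, 0.0016, 0.0701]
tool_rot: [0.119, 1.568, -0.135]
contact_force: [-4.7, -18.9, 8.1]
opening: 0.0107
t 4.07 pos [548.8   1.6  70.1] x [-0.002 -0.01  -1.   ] jaw 80.74 F [ -4.7 -18.9   8.1] Tq [-2.81  0.84 -0.25] open 10.7 q [-0.13  0.03  1.92 -0.01  1.19 -1.53]
```

```bash
python3 - <<'E'
from h import *
o=st()
a,_=ctrl.get_image('scene');b,_=ctrl.get_image('side');w,d=ctrl.get_image('wrist')
np.save('w4.npy',d);cv2.imwrite('pics/w4.png',w);cv2.imwrite('pics/s4.png',a);cv2.imwrite('pics/d4.png',b)
A=cv2.resize(a[200:280,250:380],(650,400),interpolation=2)
B=cv2.resize(b[190:310,195:315],(400,400),interpolation=2)
cv2.imwrite('pics/c4.png',cv2.resize(np.hstack([A,B]),(800,304)))
E
```

```text
t 4.07 pos [548.8   1.6  70.1] x [-0.002 -0.01  -1.   ] jaw 80.74 F [ -4.7 -18.9   8.1] Tq [-2.81  0.84 -0.25] open 10.7 q [-0.13  0.03  1.92 -0.01  1.19 -1.53]
```

View pics/c4.png

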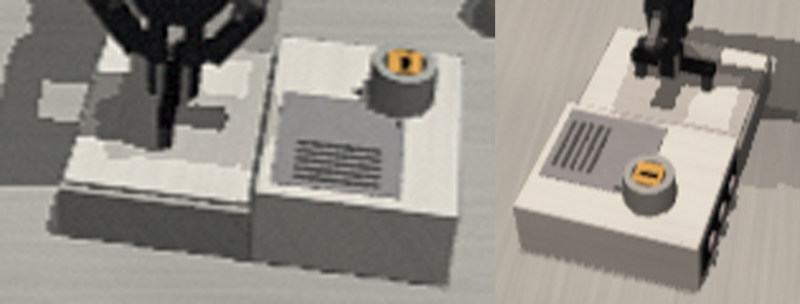

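View pics/w4.png

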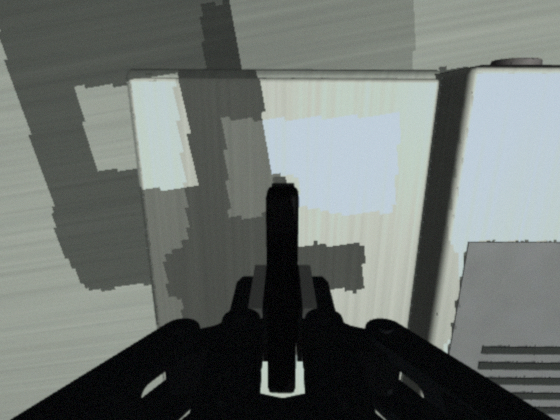

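```bash
cat > edges.py <<'E'
from h import *
def edges(n,d,T=None):
    P=cloud(n,d,T); a=np.radians(-9.2); U=np.array([.5714,.1405])
    X=(P[...,0]-U[0])*np.cos(a)+(P[...,1]-U[1])*np.sin(a); Y=-(P[...,0]-U[0])*np.sin(a)+(P[...,1]-U[1])*np.cos(a); z=P[...,2]
    for nm,zz,y0,y1 in (('pan',.0545,-.22,-.06),('unit',.0710,-.08,.07)):
        m=(d>0)&(abs(z-zz)<.004)&(abs(X)<.11)&(Y>y0)&(Y<y1)
        if m.sum()<100: continue
        xs,ys=X[m]*1000,Y[m]*1000; fr=[];bk=[];yy=[]
        for c in np.arange(y0*1000,y1*1000,8):
            s=(ys>=c)&(ys<c+8)
            if s.sum()>8: yy.append(c+4);fr.append(xs[s].min());bk.append(xs[s].max())
        print(n,nm,'front x',np.median(fr[1:-1]).round(1),'back x',np.median(bk[1:-1]).round(1),end=' ')
        L=[];H=[]
        cs=np.arange(-80,81,10)
        for c in cs:
            s=(xs>=c-5)&(xs<c+5)
            L.append(ys[s].min() if s.sum()>5 else np.nan);H.append(ys[s].max() if s.sum()>5 else np.nan)
        print('-y edge',np.round(L[::3],1),'+y edge',np.round(H[::3],1))
E
python3 - <<'E'
from edges import *
o=ctrl.get_obs();d=np.load('w4.npy');edges('wrist',d,(o['tool_pos'],o['tool_rot']))
for n in('scene','side'): edges(n,ctrl.get_image(n)[1])
E
```

```text
wrist pan front x -86.9 back x 35.0 -y edge [-205.8 -206.1 -206.6 -206.3 -205.6 -206.5] +y edge [-69.5 -69.6 -69.8 -69.9 -70.2 -70.6]
wrist unit front x -89.5 back x 56.4 -y edge [-70.9 -71.  -70.9 -71.2 -65.9 -71.2] +y edge [-33.8 -27.  -20.6 -13.3  -7.2  -0.4]
scene pan front x -65.9 back x 86.1 -y edge [-206.2 -203.4 -207.  -204.4 -203.8 -205.6] +y edge [-72.4 -75.2 -75.1 -74.5 -74.1 -73.6]
scene unit front x -88.0 back x 90.7 -y edge [-67.7 -67.8 -67.5 -67.3 -70.  -70. ] +y edge [68.7 69.1 69.2 69.  69.5 69.7]
side pan front x -87.4 back x 83.3 -y edge [-205.4 -204.  -205.  -144.2 -147.1 -207.9] +y edge [-83.4 -84.3 -82.6 -84.8 -83.6 -82.3]
side unit front x -90.3 back x 88.1 -y edge [-70.  -69.9 -71.1 -69.9 -68.7 -71. ] +y edge [69.5 69.6 69.8 69.8 69.6 69.8]
```

Contact is firm: 19 N with no further motion, and the seam is parallel. I ease the push, release and rise to check.

```bash
python3 -m handwheel '[0,0,-0.0015,0,0,0,0, 0,0,-0.003,0,0,0,0, 0.4,0,-0.003,0,0,0,0, 0.4,0,-0.003,0,0,0,0, 0.4,0,-0.003,0,0,0,0, 0.4,0,-0.003,0,0,0,0, 0.4,-0.02,-0.003,0,0,0,0, 0.4,-0.05,-0.003,0,0,0,0, 0.6,-0.09,-0.003,0,0,0,0, 0.6,-0.13,-0.003,0,0,0,0, 0.6,-0.16,-0.003,0,0,0,0, 0.6,-0.16,-0.003,0,0,0,0]'; python3 - <<'E'
from edges import *
o=st();T=(o['tool_pos'],o['tool_rot'])
for n in('wrist','scene','side'):
    im,d=ctrl.get_image(n); cv2.imwrite(f'pics/{n}5.png',im);np.save(f'{n}5.npy',d); edges(n,d,T)
E
```

```text
t: 5.32
tool_pos: [0.5526, 0.0036, 0.2382]
tool_rot: [0.125, 1.553, -0.125]
contact_force: [-0.0, -1.3, 0.7]
opening: 0.0512
t 5.32 pos [552.6   3.6 238.2] x [ 0.014 -0.001 -1.   ] jaw 80.83 F [-0.  -1.3  0.7] Tq [-0.04 -0.01  0.  ] open 51.2 q [-0.13 -0.13  1.78  0.    1.48 -1.54]
wrist pan front x -86.1 back x 84.2 -y edge [-205.9 -205.9 -205.9 -205.9 -206.5 -206.7] +y edge [-69.8 -70.  -70.1 -70.3 -70.4 -70.6]
wrist unit front x -88.6 back x 89.6 -y edge [-70.1 -70.5 -70.7 -70.8 -71.  -70.6] +y edge [69.5 69.6  3.9 69.1 68.8 68.6]
scene pan front x -86.6 back x 86.2 -y edge [-202.9 -203.7 -203.6 -204.5 -204.  -204.1] +y edge [-75.7 -75.8 -75.2 -71.9 -74.1 -74.4]
scene unit front x -88.0 back x 91.2 -y edge [-67.4 -67.9 -68.  -69.8 -70.  -70. ] +y edge [68.5 68.9 69.3 69.2 69.5 69.7]
side pan front x -87.6 back x 83.1 -y edge [-206.1 -209.5 -208.6 -204.3 -204.1 -209.1] +y edge [-83.3 -82.  -84.3 -86.8 -83.  -82.8]
side unit front x -90.1 back x 88.0 -y edge [-68.4 -68.7 -69.5 -71.4 -70.8 -69.5] +y edge [69.9 69.2 69.4 69.8 69.6 69.5]
```

View pics/wrist5.png

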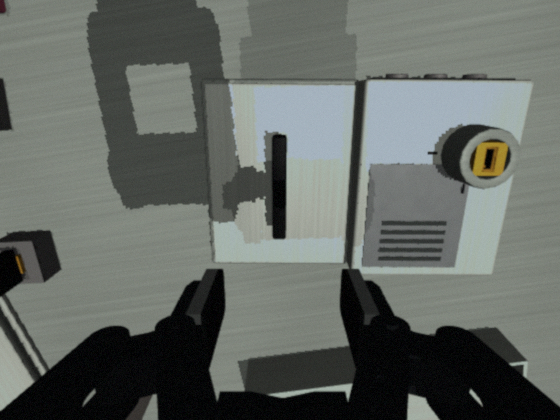

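View pics/scene5.png

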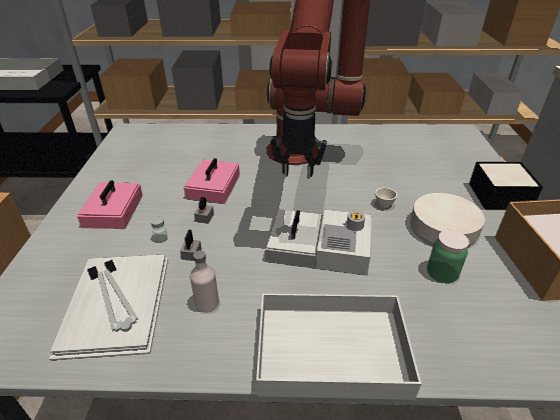

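```bash
python3 - <<'E'
from h import *
o=st();T=(o['tool_pos'],o['tool_rot'])
for n in('wrist','scene','side'):
    d=np.load(f'{n}5.npy');P=cloud(n,d,T);x,y,z=np.moveaxis(P,-1,0)
    g=(d>0)
    b=g&(z>.084)&(z<.096)&(abs(x-.549)<.07)&(abs(y-.002)<.04)
    u=g&(abs(z-.071)<.005)&(abs(x-.571)<.13)&(abs(y-.1405)<.10)
    u=cv2.morphologyEx(u.astype(np.uint8),cv2.MORPH_OPEN,np.ones((3,3)));k,l,s,c=cv2.connectedComponentsWithStats(u);u=l==1+np.argmax(s[1:,4])
    rb=cv2.minAreaRect((P[b][:,:2]*1000).astype(np.float32));ru=cv2.minAreaRect((P[u][:,:2]*1000).astype(np.float32))
    f=lambda r:[np.round(v,1) for v in r]
    a=np.radians((ru[2] if ru[2]>45 else ru[2]+90)-90);dx,dy=np.array(rb[0])-ru[0]
    print(n,f(rb),f(ru),'bar in unit',np.round([dx*np.cos(a)+dy*np.sin(a),-dx*np.sin(a)+dy*np.cos(a)],1))
    m=g&(z>.1)&(z<.108)&(np.hypot(x-.547,y-.1705)<.035)
    c,r=cv2.minEnclosingCircle((P[m][:,:2]*1000).astype(np.float32)); print('  boss',np.round(c,1),round(r,1),np.median(z[m]).round(4))
im=cv2.imread('pics/wrist5.png'); 
hsv=cv2.cvtColor(im,40); m=cv2.inRange(hsv,(12,120,100),(40,255,255)); m[:100]=0; m[220:]=0; m[:,:430]=0
ys,xs=np.nonzero(m); print('plug px',xs.min(),xs.max(),ys.min(),ys.max()); 
sub=im[ys.min():ys.max()+1,xs.min():xs.max()+1]
cv2.imwrite('pics/plug5.png',cv2.resize(im[115:200,430:530],(800,680) if 0 else (700,595),interpolation=2))
E
```

```text
t 5.47 pos [548.6   3.9 228.9] x [-0.  0. -1.] jaw 80.82 F [ 0.3 -0.6 -1.1] Tq [0.   0.01 0.01] open 51.3 q [-0.13 -0.13  1.79  0.    1.48 -1.54]
wrist [array([0., 0.]), array([0., 0.]), np.float64(0.0)] [array([532.5, 153.6]), array([14., 44.]), np.float64(64.6)] bar in unit [-415.  -367.4]
  boss [0. 0.] 0.0 nan
scene [array([548.8,   2.9]), array([11.6, 91.7]), np.float64(81.1)] [array([573.2, 139.9]), array([139.8, 184.2]), np.float64(81.0)] bar in unit [  -2.8 -139.1]
  boss [546.9 170.1] 25.1 0.1046
side [array([547. ,   3.1]), array([16.1, 89.2]), np.float64(80.1)] [array([570.5, 139.8]), array([143.8, 180.1]), np.float64(80.7)] bar in unit [  -1.  -138.7]
  boss [544.3 169.9] 24.7 0.1038
plug px 473 507 142 175
  return _methods._mean(a, axis=axis, dtype=dtype,
  ret = ret.dtype.type(ret / rcount)
```

View pics/plug5.png

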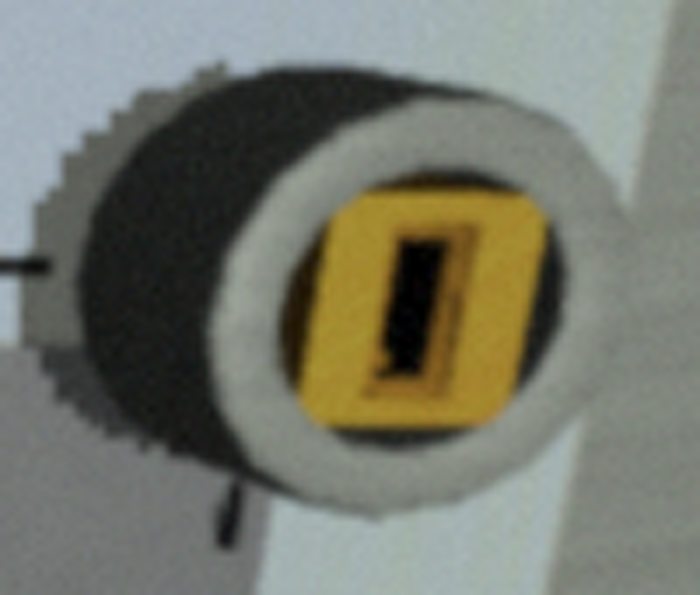

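```bash
python3 -m handwheel '[0.6,0,0.03,0,0,0,0, 0.6,0,0.06,0,0,0,0, 0.6,0,0.07,0,0,0,0, 0.6,0,0.07,0,0,0,0, 0.6,0,0.07,0,0,0,0, 0.6,0,0.07,0,0,0,0]'; cat > m6.py <<'E'
from edges import *
import sys
o=st();T=(o['tool_pos'],o['tool_rot']); n='wrist'
im,d=ctrl.get_image(n); t=sys.argv[1]; cv2.imwrite(f'pics/w{t}.png',im);np.save(f'w{t}.npy',d)
st(); edges(n,d,T)
P=cloud(n,d,T);x,y,z=np.moveaxis(P,-1,0); g=d>0
b=g&(z>.084)&(z<.096)&(abs(x-.549)<.07)&(abs(y-.002)<.04)
u=g&(abs(z-.071)<.005)&(abs(x-.571)<.13)&(abs(y-.1405)<.10)
u=cv2.morphologyEx(u.astype(np.uint8),cv2.MORPH_OPEN,np.ones((3,3)));k,l,s,c=cv2.connectedComponentsWithStats(u);u=l==1+np.argmax(s[1:,4])
rb=cv2.minAreaRect((P[b][:,:2]*1000).astype(np.float32));ru=cv2.minAreaRect((P[u][:,:2]*1000).astype(np.float32))
f=lambda r:[np.round(v,1) for v in r]
a=np.radians((ru[2] if ru[2]>45 else ru[2]+90)-90);dx,dy=np.array(rb[0])-ru[0]
print(n,f(rb),f(ru),'bar in unit',np.round([dx*np.cos(a)+dy*np.sin(a),-dx*np.sin(a)+dy*np.cos(a)],1))
m=g&(z>.1)&(z<.108)&(np.hypot(x-.547,y-.1705)<.035)
c,r=cv2.minEnclosingCircle((P[m][:,:2]*1000).astype(np.float32)); print('  boss',np.round(c,1),round(r,1),np.median(z[m]).round(4))
E
python3 m6.py 6
```

```text
t: 5.97
tool_pos: [0.5594, 0.0719, 0.2281]
tool_rot: [0.126, 1.569, -0.127]
contact_force: [-0.0, -0.1, -0.1]
opening: 0.0511
t 5.97 pos [559.4  71.9 228.1] x [-0.002 -0.001 -1.   ] jaw 80.78 F [-0.  -0.1 -0.1] Tq [-0.04  0.01  0.01] open 51.1 q [-0.   -0.09  1.76 -0.    1.47 -1.41]
t 6.02 pos [559.6  71.7 228.5] x [-0.001 -0.    -1.   ] jaw 80.75 F [ 0.6 -0.4  0.6] Tq [-0.07  0.03 -0.01] open 51.1 q [-0.   -0.09  1.76 -0.    1.47 -1.41]
wrist pan front x -86.5 back x 84.7 -y edge [-205.8 -205.7 -205.8 -206.4 -206.4 -206.5] +y edge [-74.1 -74.3 -74.4 -74.6 -74.7 -74.9]
wrist unit front x -89.0 back x 89.3 -y edge [-69.8 -69.8 -69.9 -69.9 -70.  -70. ] +y edge [69.  69.1 69.3 68.5 68.4 68. ]
wrist [array([547.9,   2.2]), array([12.7, 89.5]), np.float64(80.8)] [array([572. , 139.8]), array([139.7, 180.1]), np.float64(80.4)] bar in unit [  -0.9 -139.7]
  boss [546.3 169.4] 24.1 0.1038
```

View pics/w6.png

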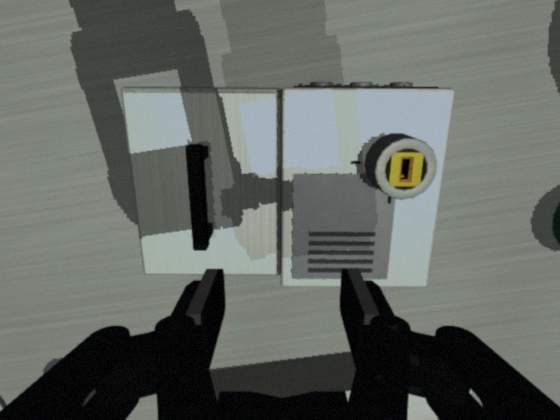

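The pan is docked. The bar sits at (−0.9, −139.7) in the unit frame, where ideal is (0, −140), and it is parallel within ~0.2°. The plug is at about (405,170) in the wrist image, and I go above it for a precise look.

```bash
python3 - <<'E'
from h import *
print(rel((.546,.1698,.2),80.8))
E
python3 -m handwheel '[0.6,0,0.03,0.005,0,0,0, 0.6,0,0.06,0.01,0,0,0, 0.6,0.015,0.085,0.02,0,0,0, 0.6,0.028,0.095,0.029,0,0,0, 0.6,0.028,0.0945,0.0293,0,0,0, 0.6,0.028,0.0945,0.0293,0,0,0, 0.6,0.028,0.0945,0.0293,0,0,0]';  cat > kw.py <<'E'
from h import *
import sys
o=st();T=(o['tool_pos'],o['tool_rot']); im,d=ctrl.get_image('wrist'); t=sys.argv[1]; cv2.imwrite(f'pics/w{t}.png',im)
P=cloud('wrist',d,T); g=d>0
z=P[...,2]; m=g&(z>.099)&(z<.109)&(np.hypot(P[...,0]-.546,P[...,1]-.1698)<.04)
uv=pix('wrist',np.array([.546,.1698,.1035]),T); print('expected px',uv.round())
hsv=cv2.cvtColor(im,cv2.COLOR_BGR2HSV); b=cv2.inRange(hsv,(12,110,60),(40,255,255))
v,u=np.mgrid[0:420,0:560]; b[np.hypot(u-uv[0],v-uv[1])>80]=0
cs,_=cv2.findContours(b,cv2.RETR_EXTERNAL,cv2.CHAIN_APPROX_NONE); c=max(cs,key=cv2.contourArea)
w=plane('wrist',c[:,0],.1035,T)[:,:2]*1000; r=cv2.minAreaRect(w.astype(np.float32)); print('plug rect',r); print('enclosing',cv2.minEnclosingCircle(w.astype(np.float32)))
hull=np.zeros_like(b); cv2.drawContours(hull,[cv2.convexHull(c)],-1,255,-1)
k=((im.max(2)<60)&(cv2.erode(hull,np.ones((9,9)))>0)).astype(np.uint8); cs,_=cv2.findContours(k,0,1); 
if cs:
    c=max(cs,key=cv2.contourArea); w=plane('wrist',c[:,0],.1035,T)[:,:2]*1000; print('slot dark',cv2.minAreaRect(w.astype(np.float32)))
w=P[m]; c,rr=cv2.minEnclosingCircle((w[:,:2]*1000).astype(np.float32)); print('boss',c,rr,np.median(w[:,2]))
x0,y0=int(uv[0]),int(uv[1]); cv2.imwrite(f'pics/w{t}c.png',cv2.resize(im[y0-70:y0+70,x0-90:x0+90],(720,560),interpolation=2))
st()
E
python3 kw.py 7
```

```text
(array([ 28.5,  94.7, -29.1]), array([-0.05, -0.07,  0.04]))
t: 6.6
tool_pos: [0.6039, 0.16, 0.2017]
tool_rot: [0.127, 1.567, -0.127]
contact_force: [0.3, -0.9, -0.3]
opening: 0.0512
t 6.6 pos [603.9 160.  201.7] x [-0. -0. -1.] jaw 80.72 F [ 0.3 -0.9 -0.3] Tq [-0.    0.04  0.01] open 51.2 q [ 0.14  0.07  1.64 -0.    1.43 -1.27]
expected px [283. 131.]
plug rect ((545.900146484375, 169.4289093017578), (24.2075252532959, 26.569290161132812), 80.68228149414062)
enclosing ((546.1903686523438, 169.19265747070312), 15.625679969787598)
slot dark ((545.0349731445312, 169.2310333251953), (4.679162502288818, 12.29033374786377), 80.81781768798828)
boss (546.4808959960938, 169.61178588867188) 24.11786651611328 0.10394123462674296
t 6.65 pos [604.1 160.1 202.3] x [ 0.001 -0.    -1.   ] jaw 80.72 F [-0.4 -0.9  0.3] Tq [ 0.05 -0.02  0.03] open 51.2 q [ 0.14  0.07  1.64 -0.    1.43 -1.27]
```

View pics/w7c.png

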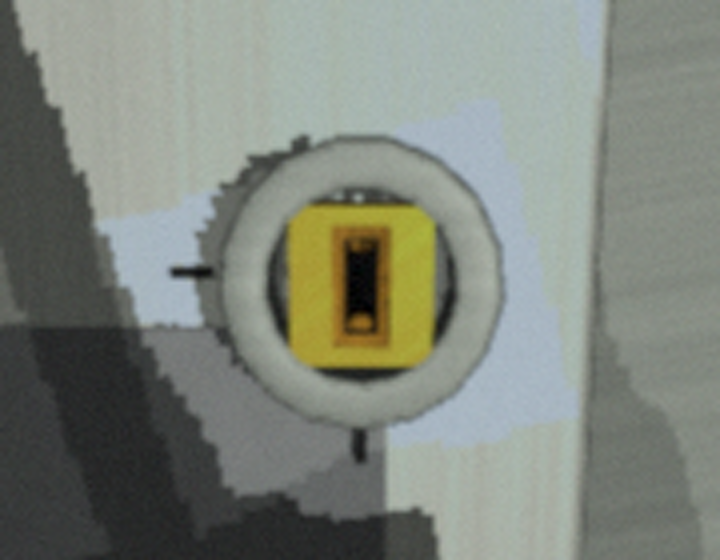

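Wrong sign on that tool-z guess, harmlessly high over the bench, but the view is good. The keyway mouth is at (546.1,169.4) mm, the slot runs along yaw −9.2°, and the jaw angle for it is 80.75°. Now over to the square key.

```bash
python3 - <<'E'
from h import *
print(rel((.605,-.292,.22),80.8))
E
```

```text
(array([ -17.7, -446. ,   73.9]), array([-0.08,  0.06, -0.  ]))
```

```bash
python3 -m handwheel '[0.6,-0.018,-0.04,0.007,0,0,0, 0.6,-0.018,-0.08,0.014,0,0,0, 0.6,-0.018,-0.12,0.02,0,0,0, 0.6,-0.018,-0.16,0.027,0,0,0, 0.6,-0.018,-0.20,0.033,0,0,0, 0.6,-0.018,-0.24,0.04,0,0,0, 0.6,-0.018,-0.28,0.047,0,0,0, 0.6,-0.018,-0.32,0.053,0,0,0, 0.6,-0.018,-0.36,0.06,0,0,0, 0.6,-0.018,-0.40,0.067,0,0,0, 0.6,-0.018,-0.435,0.073,0,0,0, 0.6,-0.018,-0.446,0.074,0,0,0]'; python3 -m handwheel '[0.6,0,0,0,0,0,0, 0.6,0,0,0,0,0,0, 0.6,0,0,0,0,0,0]'; cat > key.py <<'E'
from h import *
import sys
o=st();T=(o['tool_pos'],o['tool_rot']); im,d=ctrl.get_image('wrist'); t=sys.argv[1]; cv2.imwrite(f'pics/w{t}.png',im)
P=cloud('wrist',d,T); g=d>0; x,y,z=np.moveaxis(P,-1,0)
near=g&(np.hypot(x-.61,y+.29)<.06)
for nm,lo,hi in (('bow top',.072,.082),('bow',.04,.085),('rest top',.026,.037)):
    m=near&(z>lo)&(z<hi); 
    if m.sum()>20:
        w=P[m]; r=cv2.minAreaRect((w[:,:2]*1000).astype(np.float32)); print(nm,m.sum(),np.round(r[0],1),np.round(r[1],1),round(r[2],2),'z',np.median(w[:,2]).round(4),'px',np.argwhere(m).mean(0).round())
st()
E
python3 key.py 8
```

```text
t: 7.65
tool_pos: [0.6044, -0.2968, 0.2208]
tool_rot: [0.128, 1.565, -0.133]
contact_force: [0.1, 1.0, 0.3]
opening: 0.0511
t: 7.9
tool_pos: [0.6056, -0.2897, 0.2199]
tool_rot: [0.126, 1.567, -0.125]
contact_force: [-0.5, 0.1, 0.1]
opening: 0.0513
t 7.9 pos [ 605.6 -289.7  219.9] x [ 0.001  0.    -1.   ] jaw 80.84 F [-0.5  0.1  0.1] Tq [ 0.01  0.03 -0.05] open 51.3 q [-0.56  0.17  1.51  0.    1.47 -1.97]
bow top 532 [ 598.1 -293.8] [10.  38.4] 83.76 z 0.0771 px [189. 276.]
bow 619 [ 598.  -293.8] [10.1 38.5] 83.81 z 0.0769 px [186. 276.]
rest top 1874 [ 598.1 -293.8] [44.1 50.5] 83.67 z 0.0323 px [177. 277.]
t 7.95 pos [ 605.8 -289.3  219.8] x [ 0.  0. -1.] jaw 80.88 F [-0.3  0.1 -1. ] Tq [-0.05  0.02 -0.  ] open 51.2 q [-0.56  0.17  1.51  0.    1.47 -1.97]
```

View pics/w8.png

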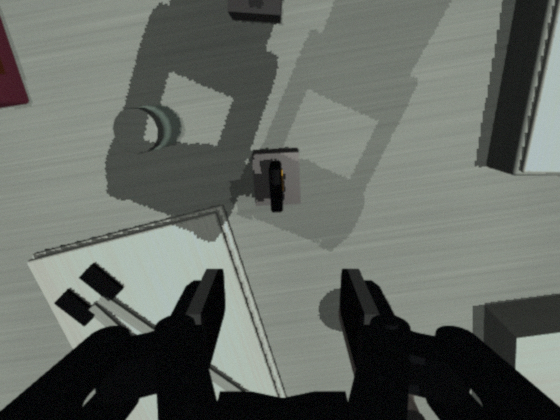

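The key head measures 10 × 38.4 mm with its top at 77 mm, as it should, centred at (598.1,−293.8) mm with jaw angle 83.8°. Square ends confirm the choice. Computing the approach:

```bash
python3 - <<'E'
from h import *
print(rel((.5981,-.2938,.044),83.76))
E
```

```text
(array([175.8,  -5.7,  -7. ]), array([-2.88,  0.02, -0.02]))
```

```bash
python3 -m handwheel '[0.6,0.03,-0.0057,-0.007,-2.9,0,0, 0.6,0.06,-0.0057,-0.007,-2.9,0,0, 0.6,0.085,-0.0057,-0.007,-2.9,0,0, 0.6,0.085,-0.0057,-0.007,-2.9,0,0, 0.6,0.085,-0.0057,-0.007,-2.9,0,0]'; python3 key.py 9; python3 - <<'E'
from h import *
print(rel((.5981,-.2938,.044),83.76))
E
```

```text
t: 8.37
tool_pos: [0.5972, -0.2932, 0.1328]
tool_rot: [0.087, 1.572, -0.083]
contact_force: [-0.3, 0.4, 2.1]
opening: 0.0511
t 8.37 pos [ 597.2 -293.2  132.8] x [-0.003  0.002 -1.   ] jaw 83.8 F [-0.3  0.4  2.1] Tq [ 0.   -0.02 -0.01] open 51.1 q [-0.57  0.22  1.59  0.    1.33 -2.03]
bow top 980 [ 597.2 -293.8] [ 9.8 37.5] 84.02 z 0.077 px [235. 281.]
bow 1178 [ 597.2 -293.7] [ 9.9 37.5] 83.63 z 0.0768 px [229. 281.]
rest top 3223 [ 597.8 -293.8] [44.1 50.5] 83.97 z 0.0323 px [211. 281.]
t 8.42 pos [ 598.4 -294.3  135.2] x [ 0. -0. -1.] jaw 83.79 F [ 0.4 -0.2  0.4] Tq [-0.01  0.01 -0.03] open 51.8 q [-0.57  0.22  1.59  0.    1.33 -2.03]
(array([91.2,  0.5, -0.4]), array([0.03, 0.03, 0.01]))
```

View pics/w9.png

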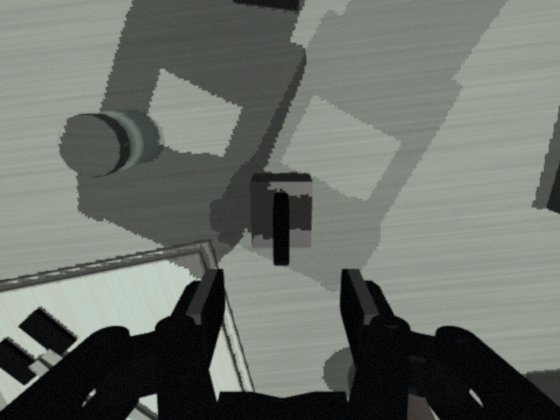

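The head, at (281,228), is centred between the fingers and aligned with them. I descend 91 mm and grip.

```bash
python3 -m handwheel '[0.6,0.03,0.0004,-0.0002,0,0,0, 0.6,0.06,0.0004,-0.0002,0,0,0, 0.6,0.08,0.0004,-0.0002,0,0,0, 0.6,0.091,0.0004,-0.0002,0,0,0, 0.6,0.091,0.0004,-0.0002,0,0,0, 0,0.091,0.0004,-0.0002,0,0,0, 0,0.091,0.0004,-0.0002,0,0,0, 0,0.091,0.0004,-0.0002,0,0,0, 0,0.091,0.0004,-0.0002,0,0,0, 0,0.091,0.0004,-0.0002,0,0,0, 0,0.091,0.0004,-0.0002,0,0,0]' 80; python3 - <<'E'
from h import *
st()
E
```

```text
t: 9.33
tool_pos: [0.5994, -0.2956, 0.0461]
tool_rot: [0.085, 1.565, -0.087]
contact_force: [0.5, 1.4, 6.6]
opening: 0.0088
t 9.33 pos [ 599.4 -295.6   46.1] x [ 0.004 -0.002 -1.   ] jaw 83.7 F [0.5 1.4 6.6] Tq [ 0.32 -0.02  0.02] open 8.8 q [-0.57  0.32  1.64  0.    1.18 -2.03]
```

```bash
python3 -m handwheel '[0,-0.005,0,0,0,0,0, 0,-0.015,0,0,0,0,0, 0,-0.03,0,0,0,0,0, 0,-0.05,0,0,0,0,0, 0,-0.08,0,0,0,0,0, 0,-0.12,0,0,0,0,0, 0,-0.15,0,0,0,0,0, 0,-0.15,0,0,0,0,0, 0,-0.15,0,0,0,0,0]'; python3 - <<'E'
from h import *
for n in ('wrist','scene','side'):
    o=st() if n=='wrist' else o; im,d=ctrl.get_image(n); cv2.imwrite(f'pics/{n}10.png',im)
    p,f=K(n); 
    if n!='wrist':
        uv=pix(n,o['tool_pos']-[0,0,.02]).astype(int); c=im[max(0,uv[1]-50):uv[1]+50,uv[0]-60:uv[0]+60]; cv2.imwrite(f'pics/{n}10c.png',cv2.resize(c,(480,400),interpolation=2)); print(uv)
st(); print(rel((.5463,.1694,.2),80.75))
a=cv2.imread('pics/scene10c.png');b=cv2.imread('pics/side10c.png');cv2.imwrite('pics/c10.png',cv2.resize(np.hstack([a,b]),(800,333)))
E
```

```text
t: 10.08
tool_pos: [0.5989, -0.296, 0.1981]
tool_rot: [0.084, 1.564, -0.089]
contact_force: [-0.2, 0.0, -1.2]
opening: 0.0088
t 10.08 pos [ 598.9 -296.   198.1] x [ 0.005 -0.004 -1.   ] jaw 83.7 F [-0.2  0.  -1.2] Tq [-0.07  0.04 -0.02] open 8.8 q [-0.57  0.17  1.54 -0.    1.42 -2.03]
[180 204]
[260 120]
t 10.23 pos [ 596.6 -294.4  191.7] x [-0.003  0.002 -1.   ] jaw 83.69 F [ 0.2  0.4 -1.1] Tq [-0.02 -0.01 -0.03] open 8.8 q [-0.57  0.17  1.55 -0.    1.42 -2.03]
(array([  -7.4,  455.5, -101. ]), array([ 2.94, -0.18, -0.06]))
```

View pics/wrist10.png

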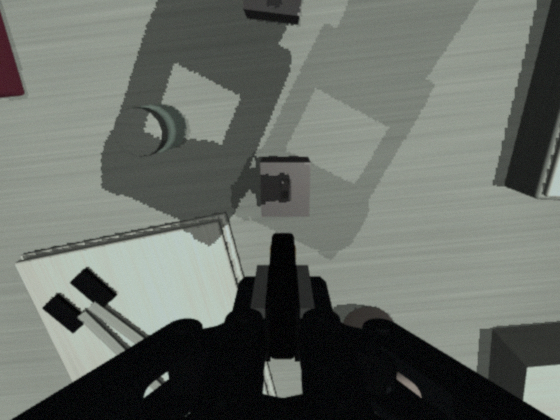

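View pics/c10.png

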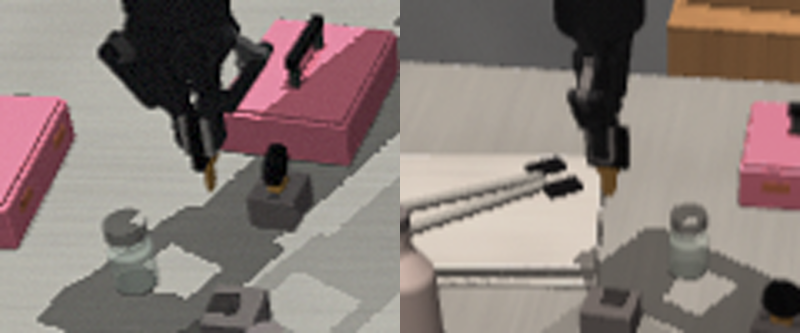

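The key is held upright, blade clear below the pads, and the rest is empty at (285,187). I measure the key in the tool frame, then carry it over the lock.

```bash
python3 -m handwheel '[0,-0.007,0.04,-0.009,0.3,0,0, 0,-0.007,0.08,-0.018,0.6,0,0, 0,-0.007,0.12,-0.027,0.9,0,0, 0,-0.007,0.16,-0.036,1.2,0,0, 0,-0.007,0.20,-0.045,1.5,0,0, 0,-0.007,0.24,-0.054,1.8,0,0, 0,-0.007,0.28,-0.063,2.1,0,0, 0,-0.007,0.32,-0.072,2.4,0,0, 0,-0.007,0.36,-0.081,2.7,0,0, 0,-0.007,0.4,-0.089,2.9,0,0, 0,-0.007,0.435,-0.097,2.95,0,0, 0,-0.007,0.4555,-0.101,2.95,0,0]'; python3 -m handwheel '[0,0,0,0,0,0,0, 0,0,0,0,0,0,0, 0,0,0,0,0,0,0]'; cat > held.py <<'E'
from h import *
import sys
t=sys.argv[1]
o=st(); im,d=ctrl.get_image('wrist'); cv2.imwrite(f'pics/w{t}.png',im); o=ctrl.get_obs()
p,f=K('wrist'); v,u=np.mgrid[0:420,0:560]; c=np.stack([(u-p['cx'])/f*d,(v-p['cy'])/f*d,d],-1); H=p['hand_eye']; c=c@H[:3,:3].T+H[:3,3]
m=(d>0)&(abs(c[...,1])<.009)&(c[...,0]>-.06)&(c[...,0]<.0)&(abs(c[...,2])<.03)
q=c[m]*1000
h=np.histogram(q[:,0],bins=np.arange(-60,1,4)); print(h)
for lo,hi in ((-40,-34),(-36,-30),(-33,-27)):
    s=q[(q[:,0]>lo)&(q[:,0]<hi)]
    if len(s)>20: print(lo,hi,'x',np.median(s[:,0]).round(1),'y',np.percentile(s[:,1],[2,98]).round(1),'z',np.percentile(s[:,2],[1,99]).round(1),len(s))
T=(o['tool_pos'],o['tool_rot'])
a,_=ctrl.get_image('scene'); b,_=ctrl.get_image('side')
def cr(im,n):
    uv=pix(n,o['tool_pos']-[0,0,.04]).astype(int); return cv2.resize(im[uv[1]-40:uv[1]+40,uv[0]-40:uv[0]+40],(400,400),interpolation=2)
cv2.imwrite(f'pics/c{t}.png',np.hstack([cr(a,'scene'),cr(b,'side')])); cv2.imwrite(f'pics/s{t}.png',a); cv2.imwrite(f'pics/d{t}.png',b)
st()
E
python3 held.py 11
```

```text
t: 11.23
tool_pos: [0.5451, 0.172, 0.1981]
tool_rot: [0.124, 1.572, -0.125]
contact_force: [0.3, -1.0, -0.5]
opening: 0.0089
t: 11.48
tool_pos: [0.5466, 0.1682, 0.1988]
tool_rot: [0.126, 1.57, -0.128]
contact_force: [0.2, 0.4, -0.3]
opening: 0.0089
t 11.48 pos [546.6 168.2 198.8] x [-0.003 -0.001 -1.   ] jaw 80.74 F [ 0.2  0.4 -0.3] Tq [-0.05  0.04 -0.02] open 8.9 q [ 0.17 -0.05  1.77 -0.    1.42 -1.24]
(array([ 162,  246,  298,  427,  153,  714,  320, 2324,  239,  212,  196,
        179,  158,  138,   86]), array([-60, -56, -52, -48, -44, -40, -36, -32, -28, -24, -20, -16, -12,
        -8,  -4,   0]))
-40 -34 x -37.3 y [-8.3  8.3] z [-10.7  11.4] 839
-36 -30 x -31.1 y [-7.1  7.2] z [-20.1  15.8] 2358
-33 -27 x -30.9 y [-6.8  6.9] z [-20.8  15.9] 2522
t 11.63 pos [547.3 167.6 199.8] x [-0.001 -0.    -1.   ] jaw 80.64 F [ 0.5  0.2 -1.5] Tq [ 0.03 -0.01 -0.03] open 8.7 q [ 0.17 -0.05  1.77 -0.    1.42 -1.24]
```

View pics/w11.png

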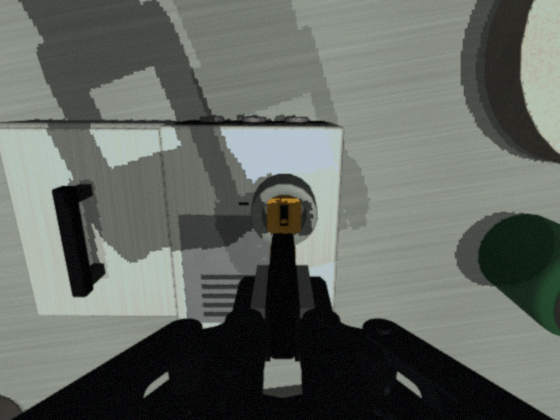

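View pics/c11.png

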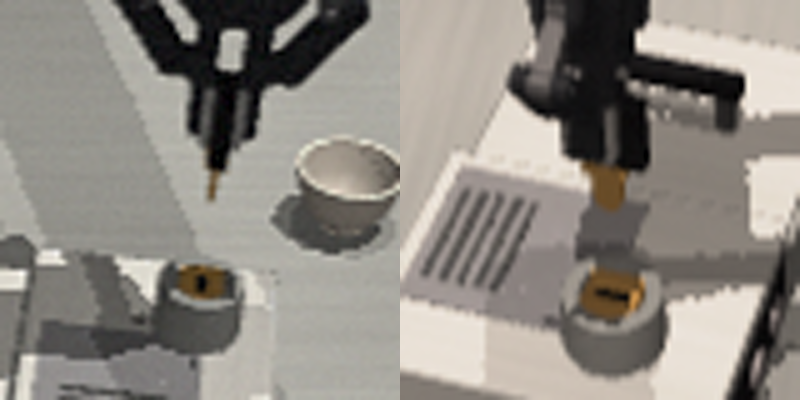

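```bash
python3 -m handwheel '[0,0.02,0,0,0,0,0, 0,0.035,0,0,0,0,0, 0,0.04,0,0,0,0,0, 0,0.04,0,0,0,0,0, 0,0.04,0,0,0,0,0, 0,0.04,0,0,0,0,0]'; python3 -m handwheel '[0,0,0,0,0,0,0]';python3 -m handwheel '[0,0,0,0,0,0,0]'; python3 held.py 12;  python3 - <<'E'
from h import *
b=np.array([547.9,169.1]);print(rel((.5479,.1691,.15),80.75))
E
```

```text
t: 12.13
tool_pos: [0.5481, 0.1687, 0.1615]
tool_rot: [0.128, 1.565, -0.127]
contact_force: [-0.6, 0.1, -0.2]
opening: 0.009
t: 12.22
tool_pos: [0.5481, 0.1689, 0.1617]
tool_rot: [0.127, 1.565, -0.126]
contact_force: [-0.8, 0.2, -1.2]
opening: 0.0086
t: 12.3
tool_pos: [0.548, 0.169, 0.1615]
tool_rot: [0.127, 1.565, -0.126]
contact_force: [0.0, 0.6, 0.1]
opening: 0.0087
t 12.3 pos [548.  169.  161.5] x [ 0.002  0.    -1.   ] jaw 80.75 F [0.  0.6 0.1] Tq [0.03 0.03 0.05] open 8.7 q [ 0.17 -0.02  1.8   0.    1.35 -1.24]
(array([ 166,  245,  300,  434,  143,  728,  301, 2325,  252,  212,  193,
        177,  163,  141,   81]), array([-60, -56, -52, -48, -44, -40, -36, -32, -28, -24, -20, -16, -12,
        -8,  -4,   0]))
-40 -34 x -37.3 y [-8.2  8.4] z [-10.5  11.6] 842
-36 -30 x -31.1 y [-7.1  7.2] z [-20.3  15.7] 2365
-33 -27 x -30.9 y [-6.9  6.9] z [-20.8  16.1] 2526
t 12.45 pos [547.6 169.  160.9] x [ 0.001  0.    -1.   ] jaw 80.76 F [ 0.1  1.4 -0.5] Tq [ 0.02 -0.02 -0.01] open 8.9 q [ 0.17 -0.02  1.8   0.    1.35 -1.24]
(array([10.9,  0.1,  0.3]), array([ 0.01,  0.05, -0.02]))
```

View pics/c12.png

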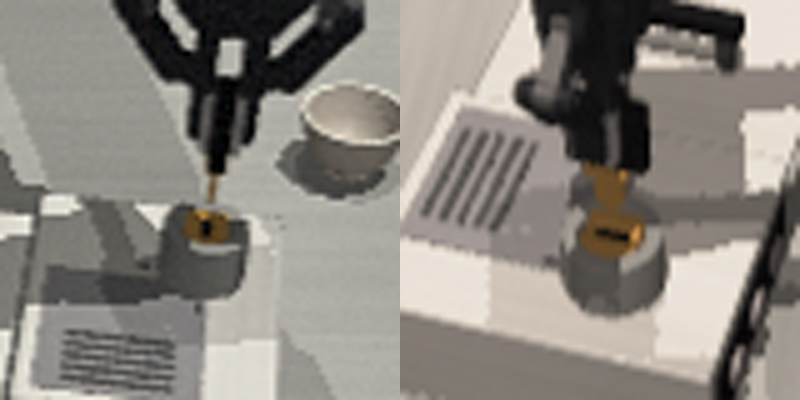

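View pics/w12.png

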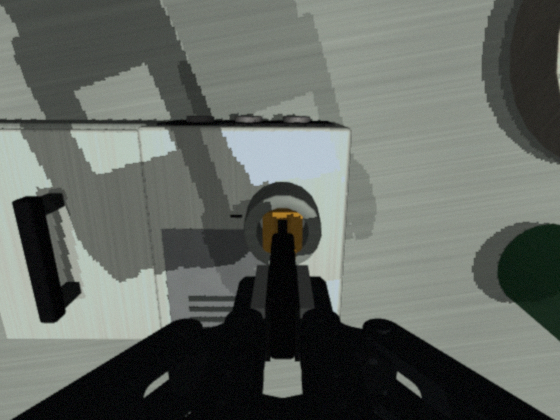

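The key hangs straight above the slot: plug at (283,230) in the wrist view, key tip over the slot in both side crops. I lower it gently into the mouth.

```bash
python3 -m handwheel '[0,0.008,0,0,0,0,0, 0,0.014,0,0,0,0,0, 0,0.017,0,0,0,0,0, 0,0.019,0,0,0,0,0, 0,0.021,0,0,0,0,0, 0,0.021,0,0,0,0,0]'; python3 held.py 13
```

```text
t: 12.95
tool_pos: [0.547, 0.1689, 0.1386]
tool_rot: [0.127, 1.568, -0.127]
contact_force: [0.2, 0.2, 0.1]
opening: 0.009
t 12.95 pos [547.  168.9 138.6] x [-0.001 -0.    -1.   ] jaw 80.75 F [0.2 0.2 0.1] Tq [ 0.01 -0.04 -0.03] open 9.0 q [ 0.17  0.    1.82  0.    1.32 -1.24]
(array([ 158,  254,  294,  439,  143,  720,  306, 2328,  241,  223,  188,
        182,  161,  144,   82]), array([-60, -56, -52, -48, -44, -40, -36, -32, -28, -24, -20, -16, -12,
        -8,  -4,   0]))
-40 -34 x -37.3 y [-8.3  8.3] z [-10.6  11.9] 835
-36 -30 x -31.1 y [-7.1  7.1] z [-20.3  15.6] 2346
-33 -27 x -30.9 y [-7.   6.7] z [-20.8  15.7] 2517
t 13.1 pos [547.5 169.  139.5] x [ 0.  0. -1.] jaw 80.75 F [-0.4  0.9 -0.6] Tq [0.   0.02 0.01] open 9.0 q [ 0.17  0.    1.82  0.    1.32 -1.24]
```

View pics/c13.png

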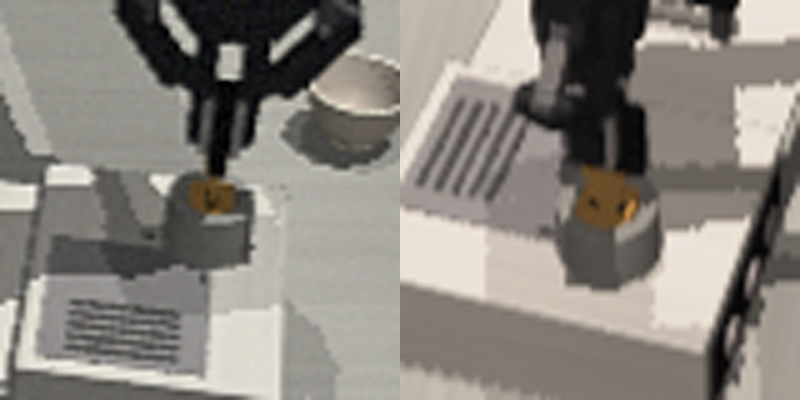

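```bash
python3 -m handwheel '[0,0.002,0,0.0003,0,0,0, 0,0.004,0,0.0003,0,0,0, 0,0.005,0,0.0003,0,0,0, 0,0.006,0,0.0003,0,0,0, 0,0.006,0,0.0003,0,0,0]'; python3 -m handwheel '[0,0.001,0,0,0,0,0, 0,0.002,0,0,0,0,0, 0,0.002,0,0,0,0,0]'; python3 -c "
from h import *
st()"
```

```text
t: 13.52
tool_pos: [0.5474, 0.1688, 0.1329]
tool_rot: [0.127, 1.568, -0.127]
contact_force: [0.3, 0.5, -0.1]
opening: 0.0085
t: 13.77
tool_pos: [0.5475, 0.1688, 0.1311]
tool_rot: [0.127, 1.567, -0.127]
contact_force: [-0.5, 0.6, -0.8]
opening: 0.0088
t 13.77 pos [547.5 168.8 131.1] x [-0. -0. -1.] jaw 80.75 F [-0.5  0.6 -0.8] Tq [-0.   -0.02  0.05] open 8.8 q [ 0.17  0.01  1.83 -0.    1.3  -1.24]
```

```bash
python3 -m handwheel '[0,0.001,0,0,0,0,0, 0,0.002,0,0,0,0,0, 0,0.002,0,0,0,0,0]'; python3 -m handwheel '[0,0.001,0,0,0,0,0, 0,0.002,0,0,0,0,0, 0,0.002,0,0,0,0,0]'; python3 -c "
from h import *
st()"
```

```text
t: 14.02
tool_pos: [0.5475, 0.1689, 0.129]
tool_rot: [0.127, 1.567, -0.127]
contact_force: [-0.1, -0.3, 1.3]
opening: 0.0089
t: 14.27
tool_pos: [0.5473, 0.1689, 0.1271]
tool_rot: [0.127, 1.568, -0.127]
contact_force: [-1.0, -0.1, -0.2]
opening: 0.009
t 14.27 pos [547.3 168.9 127.1] x [-0.001  0.    -1.   ] jaw 80.75 F [-1.  -0.1 -0.2] Tq [ 0.09  0.2  -0.04] open 9.0 q [ 0.17  0.02  1.83  0.    1.3  -1.24]
```

```bash
python3 -m handwheel '[0,0.001,0,0,0,0,0, 0,0.002,0,0,0,0,0, 0,0.002,0,0,0,0,0]'; python3 held.py 14
```

```text
t: 14.52
tool_pos: [0.5474, 0.169, 0.1255]
tool_rot: [0.127, 1.568, -0.127]
contact_force: [-3.4, 0.7, 3.4]
opening: 0.0086
t 14.52 pos [547.4 169.  125.5] x [-0.001  0.    -1.   ] jaw 80.75 F [-3.4  0.7  3.4] Tq [ 0.17  0.62 -0.  ] open 8.6 q [ 0.17  0.02  1.83  0.    1.29 -1.24]
(array([ 158,  241,  301,  440,  146,  724,  308, 2310,  241,  222,  194,
        190,  154,  140,   84]), array([-60, -56, -52, -48, -44, -40, -36, -32, -28, -24, -20, -16, -12,
        -8,  -4,   0]))
-40 -34 x -37.3 y [-8.2  8.3] z [-10.6  11.7] 838
-36 -30 x -31.1 y [-7.1  7. ] z [-20.4  15.6] 2367
-33 -27 x -30.9 y [-7.1  6.7] z [-20.8  15.7] 2517
t 14.67 pos [547.4 169.  125.4] x [-0.  0. -1.] jaw 80.75 F [-3.1  0.5  3.2] Tq [0.18 0.67 0.  ] open 9.1 q [ 0.17  0.02  1.83  0.    1.29 -1.24]
```

View pics/c14.png

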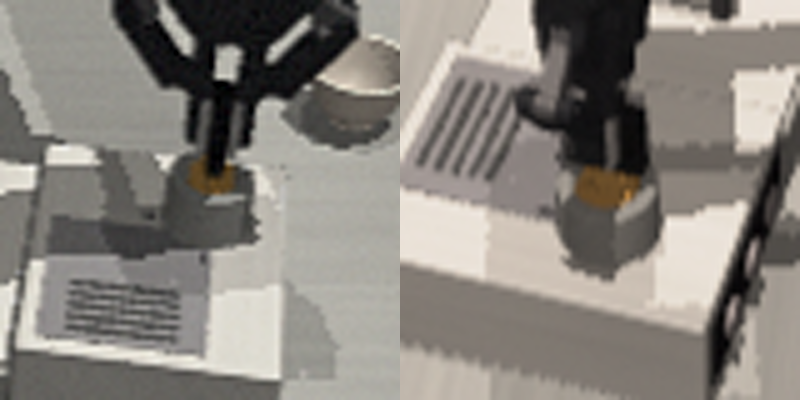

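View pics/w14.png

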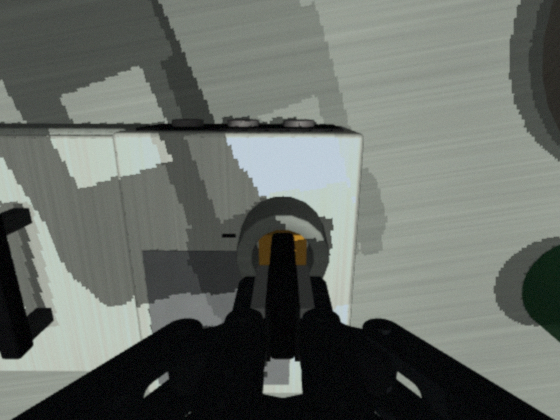

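It meets the pins at about 18 mm depth, with ~3 N up and ~3 N sideways. I rock it about tool y, pivoting in the slot, with light downward feed.

```bash
python3 -m handwheel '[0,0,0,0.0005,0,1.5,0, 0,0.0005,0,0.0013,0,3,0, 0,0.0008,0,0.0005,0,1.5,0, 0,0.001,0,-0.0005,0,0,0, 0,0.001,0,-0.0013,0,-1.5,0, 0,0.0012,0,-0.002,0,-3,0, 0,0.0015,0,-0.0013,0,-1.5,0, 0,0.002,0,-0.0005,0,0,0, 0,0.002,0,-0.0005,0,0,0]'; python3 -c "
from h import *
st()"
```

```text
t: 15.42
tool_pos: [0.5476, 0.1685, 0.1236]
tool_rot: [0.128, 1.572, -0.128]
contact_force: [-3.9, -1.0, 6.2]
opening: 0.0088
t 15.42 pos [547.6 168.5 123.6] x [-0.004  0.    -1.   ] jaw 80.69 F [-3.9 -1.   6.2] Tq [-0.2   0.88  0.01] open 8.8 q [ 0.17  0.02  1.83  0.    1.29 -1.24]
```

```bash
python3 -m handwheel '[0,0,0,0.001,0,2,0, 0,0.0005,0,0.002,0,4,0, 0,0.0005,0,0.002,0,4,0]'; python3 -c "
from h import *
st()"; python3 -m handwheel '[0,0.0003,0,-0.001,0,-2,0, 0,0.0003,0,-0.002,0,-4,0, 0,0.0005,0,-0.003,0,-6,0, 0,0.0005,0,-0.004,0,-8,0, 0,0.0005,0,-0.004,0,-8,0]'; python3 -c "
from h import *
st()"
```

```text
t: 15.67
tool_pos: [0.5499, 0.1685, 0.1233]
tool_rot: [0.134, 1.64, -0.124]
contact_force: [-4.9, -1.1, 6.6]
opening: 0.009
t 15.67 pos [549.9 168.5 123.3] x [-0.072  0.012 -0.997] jaw 80.69 F [-4.9 -1.1  6.6] Tq [-0.12  0.79  0.04] open 9.0 q [ 0.16  0.07  1.78  0.02  1.36 -1.26]
t: 16.08
tool_pos: [0.5455, 0.1696, 0.1226]
tool_rot: [0.121, 1.495, -0.129]
contact_force: [1.8, 1.5, -0.2]
opening: 0.0087
t 16.08 pos [545.5 169.6 122.6] x [ 0.071 -0.011 -0.997] jaw 80.77 F [ 1.8  1.5 -0.2] Tq [ 0.13 -0.37 -0.02] open 8.7 q [ 0.18 -0.02  1.88 -0.03  1.22 -1.22]
```

The force fell away in the return swing, so a pin has freed. I straighten it while feeding down.

```bash
python3 -m handwheel '[0,0.0005,0,0.001,0,2,0, 0,0.001,0,0.002,0,4,0, 0,0.0015,0,0.002,0,4,0, 0,0.002,0,0.002,0,4,0, 0,0.002,0,0.002,0,4,0]'; python3 -c "
from h import *
st()"
```

```text
t: 16.5
tool_pos: [0.5481, 0.1695, 0.122]
tool_rot: [0.129, 1.567, -0.126]
contact_force: [-1.5, 0.7, 7.6]
opening: 0.0086
t 16.5 pos [548.1 169.5 122. ] x [ 0.     0.002 -1.   ] jaw 80.72 F [-1.5  0.7  7.6] Tq [ 0.35  0.5  -0.04] open 8.6 q [ 0.17  0.02  1.83  0.    1.29 -1.24]
```

```bash
python3 -m handwheel '[0,0,0,0.001,0,2,0, 0,0.0,0,0.002,0,4,0, 0,0.0005,0,0.0025,0,5,0, 0,0.0005,0,0.0025,0,5,0]'; python3 -c "
from h import *
st()"; python3 -m handwheel '[0,0.0,0,-0.001,0,-2,0, 0,0.0,0,-0.002,0,-4,0, 0,0.0,0,-0.003,0,-6,0, 0,0.0,0,-0.004,0,-8,0, 0,0.0005,0,-0.005,0,-10,0,0,0.0005,0,-0.005,0,-10,0]'; python3 -c "
from h import *
st()"
```

```text
t: 16.83
tool_pos: [0.5508, 0.1691, 0.1214]
tool_rot: [0.136, 1.655, -0.122]
contact_force: [-1.6, 2.4, 7.1]
opening: 0.0086
t 16.83 pos [550.8 169.1 121.4] x [-0.087  0.016 -0.996] jaw 80.71 F [-1.6  2.4  7.1] Tq [ 0.44  0.56 -0.05] open 8.6 q [ 0.15  0.08  1.77  0.03  1.37 -1.26]
t: 17.33
tool_pos: [0.5454, 0.1694, 0.1209]
tool_rot: [0.119, 1.476, -0.13]
contact_force: [2.9, -0.4, 0.7]
opening: 0.0089
t 17.33 pos [545.4 169.4 120.9] x [ 0.09  -0.014 -0.996] jaw 80.78 F [ 2.9 -0.4  0.7] Tq [ 0.04 -0.42  0.01] open 8.9 q [ 0.19 -0.03  1.89 -0.03  1.2  -1.21]
```

```bash
python3 -m handwheel '[0,0.0007,0,0,0,0,0, 0,0.0015,0,0,0,0,0, 0,0.0015,0,0,0,0,0]'; python3 -c "
from h import *
st()"; python3 -m handwheel '[0,0.0003,0,0.001,0,2,0, 0,0.0006,0,0.002,0,4,0, 0,0.0008,0,0.0025,0,5,0, 0,0.001,0,0.0025,0,5,0]'; python3 held.py 15
```

```text
t: 17.58
tool_pos: [0.5459, 0.1695, 0.1198]
tool_rot: [0.121, 1.479, -0.13]
contact_force: [-0.3, -0.0, 5.3]
opening: 0.009
t 17.58 pos [545.9 169.5 119.8] x [ 0.087 -0.013 -0.996] jaw 80.73 F [-0.3 -0.   5.3] Tq [ 0.09  0.02 -0.  ] open 9.0 q [ 0.19 -0.03  1.89 -0.03  1.2  -1.21]
t: 17.92
tool_pos: [0.5486, 0.1689, 0.1186]
tool_rot: [0.128, 1.568, -0.127]
contact_force: [-1.2, 0.8, 7.5]
opening: 0.0089
t 17.92 pos [548.6 168.9 118.6] x [-0.001  0.001 -1.   ] jaw 80.69 F [-1.2  0.8  7.5] Tq [ 0.12  0.17 -0.03] open 8.9 q [ 0.17  0.03  1.83  0.    1.28 -1.24]
(array([ 154,  231,  313,  434,  142,  716,  318, 2322,  240,  221,  194,
        177,  159,  144,   81]), array([-60, -56, -52, -48, -44, -40, -36, -32, -28, -24, -20, -16, -12,
        -8,  -4,   0]))
-40 -34 x -37.3 y [-8.3  8.3] z [-10.5  11.7] 837
-36 -30 x -31.1 y [-7.2  7.1] z [-20.4  15.9] 2383
-33 -27 x -31.0 y [-7.   6.9] z [-20.8  16. ] 2533
t 18.07 pos [548.5 169.  118.6] x [ 0.001  0.001 -1.   ] jaw 80.72 F [1.1 0.6 4.8] Tq [ 0.1  -0.08 -0.01] open 9.0 q [ 0.17  0.03  1.83  0.    1.28 -1.24]
```

View pics/c15.png

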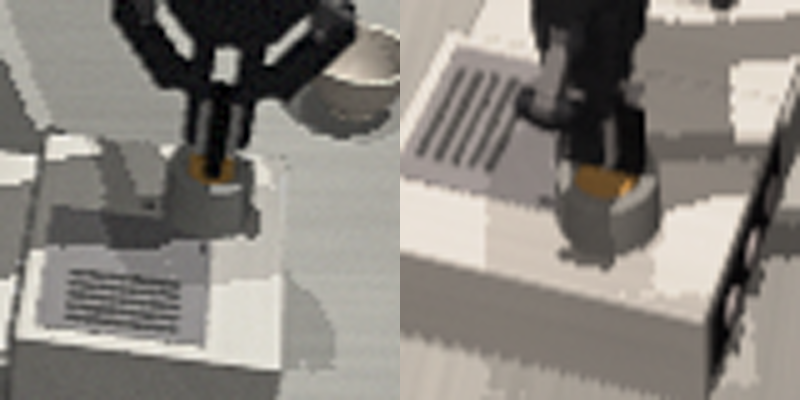

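The key hasn't slipped in the grip; the head top is still 31 mm behind the TCP. It is about 1 mm short of home, so I rock it once more with a gentle push.

```bash
python3 -m handwheel '[0,0,0,0.001,0,2,0, 0,0.0005,0,0.002,0,4,0, 0,0.0005,0,0.002,0,4,0, 0,0.0005,0,0.001,0,2,0, 0,0.0005,0,0,0,0,0, 0,0.0005,0,-0.001,0,-2,0, 0,0.001,0,-0.002,0,-4,0, 0,0.001,0,-0.002,0,-4,0, 0,0.001,0,-0.001,0,-2,0, 0,0.001,0,0,0,0,0, 0,0.001,0,0,0,0,0]'; python3 -c "
from h import *
st()";  python3 -m handwheel '[0,0.0005,0,0,0,0,0, 0,0.001,0,0,0,0,0, 0,0.001,0,0,0,0,0]'; python3 -c "
from h import *
st()"
```

```text
t: 18.98
tool_pos: [0.5486, 0.1688, 0.1175]
tool_rot: [0.128, 1.568, -0.127]
contact_force: [-1.1, -0.2, 6.2]
opening: 0.0092
t 18.98 pos [548.6 168.8 117.5] x [-0.001  0.001 -1.   ] jaw 80.7 F [-1.1 -0.2  6.2] Tq [-0.06  0.15  0.02] open 9.2 q [ 0.17  0.03  1.83  0.    1.28 -1.24]
t: 19.23
tool_pos: [0.5486, 0.1688, 0.1175]
tool_rot: [0.127, 1.565, -0.127]
contact_force: [-1.3, -0.5, 9.4]
opening: 0.0089
t 19.23 pos [548.6 168.8 117.5] x [ 0.002 -0.    -1.   ] jaw 80.73 F [-1.3 -0.5  9.4] Tq [-0.2   0.21 -0.01] open 8.9 q [ 0.17  0.03  1.83 -0.    1.28 -1.24]
```

```bash
python3 -m handwheel '[0,0,0,0.001,0,2,0, 0,0.0,0,0.002,0,4,0, 0,0.0,0,0.002,0,4,0, 0,0.0,0,0.001,0,2,0, 0,0.0,0,0,0,0,0, 0,0.0,0,-0.001,0,-2,0, 0,0.0,0,-0.002,0,-4,0, 0,0.0,0,-0.002,0,-4,0, 0,0.0,0,-0.001,0,-2,0, 0,0.0,0,0,0,0,0, 0,0.0,0,0,0,0,0]'; python3 held.py 16
```

```text
t: 20.15
tool_pos: [0.5486, 0.169, 0.1175]
tool_rot: [0.128, 1.567, -0.127]
contact_force: [-2.7, 1.1, 11.2]
opening: 0.0087
t 20.15 pos [548.6 169.  117.5] x [-0.     0.001 -1.   ] jaw 80.71 F [-2.7  1.1 11.2] Tq [ 0.05  0.52 -0.03] open 8.7 q [ 0.17  0.03  1.83  0.    1.28 -1.24]
(array([ 153,  243,  302,  449,  134,  728,  312, 2327,  243,  213,  195,
        181,  158,  144,   86]), array([-60, -56, -52, -48, -44, -40, -36, -32, -28, -24, -20, -16, -12,
        -8,  -4,   0]))
-40 -34 x -37.3 y [-8.2  8.3] z [-10.5  11.8] 840
-36 -30 x -31.1 y [-7.1  7. ] z [-20.3  15.8] 2356
-33 -27 x -31.0 y [-7.   6.8] z [-20.8  16.1] 2526
t 20.3 pos [548.5 168.9 117.5] x [ 0.001  0.    -1.   ] jaw 80.73 F [-1.2  0.5  9.6] Tq [-0.03  0.28  0.  ] open 9.1 q [ 0.17  0.03  1.83  0.    1.28 -1.24]
```

View pics/c16.png

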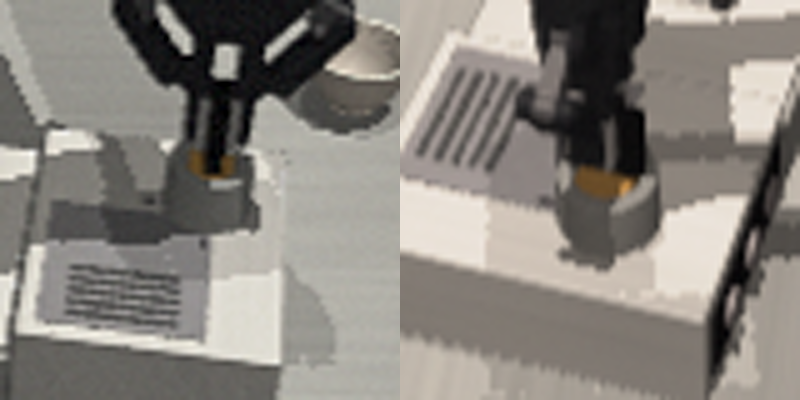

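It sits at z = 117.5 mm, exactly the predicted home height, and further rocking no longer lowers it. It is fully home. I turn it clockwise about the plug axis, which is 2.4 mm behind the TCP in tool z, with a firmer grip and lighter push.

```bash
python3 -m handwheel '[0,-0.0005,-0.0002,0,6,0,0, 0,-0.0005,-0.0005,0,12,0,0, 0,-0.0005,-0.0007,-0.0001,18,0,0, 0,-0.0005,-0.001,-0.0002,24,0,0, 0,-0.0005,-0.0012,-0.0003,30,0,0, 0,-0.0005,-0.0014,-0.0005,36,0,0, 0,-0.0005,-0.0016,-0.0006,42,0,0, 0,-0.0005,-0.0018,-0.0008,48,0,0, 0,-0.0005,-0.0018,-0.0008,48,0,0]' 100; python3 held.py 17
```

```text
t: 21.05
tool_pos: [0.5471, 0.167, 0.1176]
tool_rot: [0.781, 1.424, -0.781]
contact_force: [-0.9, -0.2, 7.8]
opening: 0.0086
t 21.05 pos [547.1 167.  117.6] x [ 0.001 -0.001 -1.   ] jaw 32.55 F [-0.9 -0.2  7.8] Tq [-0.22  0.34  0.07] open 8.6 q [ 0.17  0.02  1.84 -0.    1.28 -0.4 ]
(array([ 162,  244,  307,  452,  161,  714,  276, 2299,  252,  211,  196,
        166,  166,  144,   75]), array([-60, -56, -52, -48, -44, -40, -36, -32, -28, -24, -20, -16, -12,
        -8,  -4,   0]))
-40 -34 x -37.4 y [-8.3  8.3] z [-11.   11.4] 808
-36 -30 x -31.1 y [-7.3  7. ] z [-20.7  15.3] 2314
-33 -27 x -31.0 y [-6.9  6.8] z [-21.2  15.3] 2500
t 21.2 pos [547.1 166.9 117.6] x [ 0.001 -0.001 -1.   ] jaw 32.74 F [-0.3 -1.5  8.1] Tq [-0.18  0.25  0.01] open 8.6 q [ 0.17  0.02  1.84 -0.    1.28 -0.4 ]
```

View pics/w17.png

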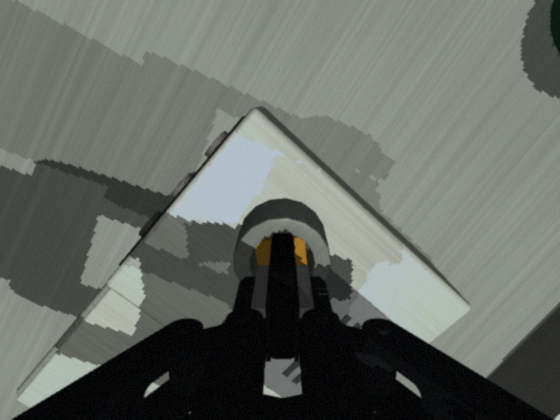

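View pics/c17.png

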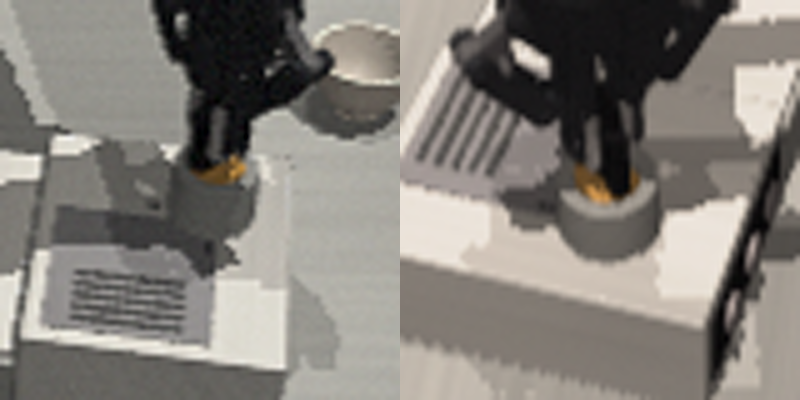

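The plug turns with the key, and lateral forces stay low. I continue to the stop.

```bash
python3 -m handwheel '[0,0,-0.0002,0,6,0,0, 0,0,-0.0005,0,12,0,0, 0,0,-0.0007,-0.0001,18,0,0, 0,0,-0.001,-0.0002,24,0,0, 0,0,-0.0012,-0.0003,30,0,0, 0,0,-0.0014,-0.0005,36,0,0, 0,0,-0.0016,-0.0006,42,0,0, 0,0,-0.0016,-0.0006,42,0,0]'; python3 -c "
from h import *
st()"; python3 -m handwheel '[0,0,-0.0001,0,2,0,0, 0,0,-0.0002,0,4,0,0, 0,0,-0.0002,0,4,0,0]'; python3 -c "
from h import *
st()"; python3 -m handwheel '[0,0,-0.0001,0,2,0,0, 0,0,-0.0002,0,4,0,0, 0,0,-0.0002,0,4,0,0]'; python3 -c "
from h import *
st()"
```

```text
t: 21.87
tool_pos: [0.5448, 0.1665, 0.1175]
tool_rot: [1.328, 1.126, -1.33]
contact_force: [-3.5, -1.9, 9.0]
opening: 0.0084
t 21.87 pos [544.8 166.5 117.5] x [-0.001 -0.001 -1.   ] jaw -9.44 F [-3.5 -1.9  9. ] Tq [-0.32  0.61  0.09] open 8.4 q [ 0.17  0.02  1.84 -0.    1.28  0.33]
t: 22.12
tool_pos: [0.5446, 0.1666, 0.1175]
tool_rot: [1.377, 1.09, -1.379]
contact_force: [-3.6, -0.8, 8.5]
opening: 0.0084
t 22.12 pos [544.6 166.6 117.5] x [-0.001 -0.001 -1.   ] jaw -13.31 F [-3.6 -0.8  8.5] Tq [-0.26  0.61  0.09] open 8.4 q [ 0.17  0.02  1.84 -0.    1.28  0.4 ]
t: 22.37
tool_pos: [0.5444, 0.1666, 0.1175]
tool_rot: [1.427, 1.05, -1.429]
contact_force: [-3.1, -1.6, 9.7]
opening: 0.0083
t 22.37 pos [544.4 166.6 117.5] x [-0.001 -0.001 -1.   ] jaw -17.31 F [-3.1 -1.6  9.7] Tq [-0.26  0.59  0.08] open 8.3 q [ 0.17  0.02  1.84 -0.    1.28  0.47]
```

```bash
python3 -m handwheel '[0,0,-0.0001,0,2,0,0, 0,0,-0.0002,0,4,0,0, 0,0,-0.0002,0,4,0,0]'; python3 -c "
from h import *
st(); st()"; python3 held.py 18
```

```text
t: 22.62
tool_pos: [0.5443, 0.1668, 0.1175]
tool_rot: [1.476, 1.01, -1.478]
contact_force: [-3.9, -1.6, 9.3]
opening: 0.0087
t 22.62 pos [544.3 166.8 117.5] x [-0.    -0.001 -1.   ] jaw -21.27 F [-3.9 -1.6  9.3] Tq [-0.21  0.59  0.26] open 8.7 q [ 0.17  0.02  1.84 -0.    1.28  0.54]
t 22.62 pos [544.3 166.8 117.5] x [-0.    -0.001 -1.   ] jaw -21.27 F [-3.9 -1.6  9.3] Tq [-0.21  0.59  0.26] open 8.7 q [ 0.17  0.02  1.84 -0.    1.28  0.54]
t 22.62 pos [544.3 166.8 117.5] x [-0.    -0.001 -1.   ] jaw -21.27 F [-3.9 -1.6  9.3] Tq [-0.21  0.59  0.26] open 8.7 q [ 0.17  0.02  1.84 -0.    1.28  0.54]
(array([ 160,  233,  320,  467,  150,  714,  281, 2308,  243,  215,  197,
        168,  171,  138,   88]), array([-60, -56, -52, -48, -44, -40, -36, -32, -28, -24, -20, -16, -12,
        -8,  -4,   0]))
-40 -34 x -37.4 y [-8.3  8.3] z [-11.8  10.5] 801
-36 -30 x -31.1 y [-7.1  7.2] z [-21.5  14.7] 2333
-33 -27 x -31.0 y [-6.9  6.9] z [-22.   14.8] 2506
t 22.77 pos [544.2 166.8 117.5] x [-0.001 -0.001 -1.   ] jaw -21.21 F [-2.5 -0.9 10.7] Tq [-0.18  0.64  0.24] open 8.4 q [ 0.17  0.02  1.84 -0.    1.28  0.54]
```

View pics/w18.png

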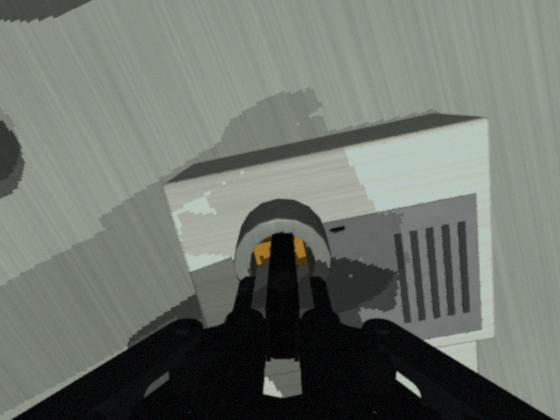

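View pics/c18.png

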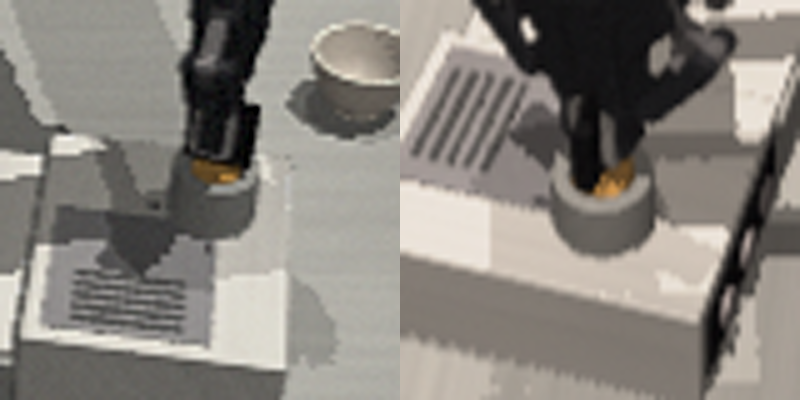

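Torque jumped from 0.08 to 0.26 Nm, so the key is hard on the stop. Its height is unchanged and it hasn't slipped. I hold for half a second and check the whole scene.

```bash
python3 -m handwheel '[0,0,0,0,0.7,0,0, 0,0,0,0,0.7,0,0, 0,0,0,0,0.7,0,0, 0,0,0,0,0.7,0,0, 0,0,0,0,0.7,0,0, 0,0,0,0,0.7,0,0]'; python3 - <<'E'
from edges import *
st()
for n in('scene','side'):
    im,d=ctrl.get_image(n); cv2.imwrite(f'pics/{n}19.png',im); edges(n,d)
st()
E
```

```text
t: 23.27
tool_pos: [0.5442, 0.1668, 0.1175]
tool_rot: [1.484, 1.003, -1.486]
contact_force: [-2.7, -0.7, 9.7]
opening: 0.0088
t 23.27 pos [544.2 166.8 117.5] x [-0.001 -0.001 -1.   ] jaw -21.9 F [-2.7 -0.7  9.7] Tq [-0.23  0.62  0.35] open 8.8 q [ 0.17  0.02  1.84 -0.    1.28  0.55]
scene pan front x -85.7 back x 85.5 -y edge [-202.9 -203.4 -206.5 -207.1 -204.  -205.4] +y edge [-72.3 -75.6 -72.6 -71.9 -74.6 -73.9]
scene unit front x -87.1 back x 91.5 -y edge [-68.  -67.7 -68.  -69.8 -69.9 -69.5] +y edge [65.7 69.  68.9 69.5 69.6 69.5]
side pan front x -87.9 back x -17.6 -y edge [-209.2 -207.1 -207.1    nan    nan  -93.5] +y edge [-81.5 -85.7 -84.6   nan   nan -84.8]
side unit front x -90.3 back x 88.4 -y edge [-69.5 -66.2  44.  -37.1 -53.  -71.3] +y edge [69.5 68.5 69.2 70.  69.6 69.7]
t 23.37 pos [544.2 166.7 117.5] x [-0.001 -0.001 -1.   ] jaw -21.9 F [-3.2 -1.6  9.3] Tq [-0.22  0.64  0.34] open 8.3 q [ 0.17  0.02  1.84 -0.    1.28  0.55]
```

View pics/scene19.png

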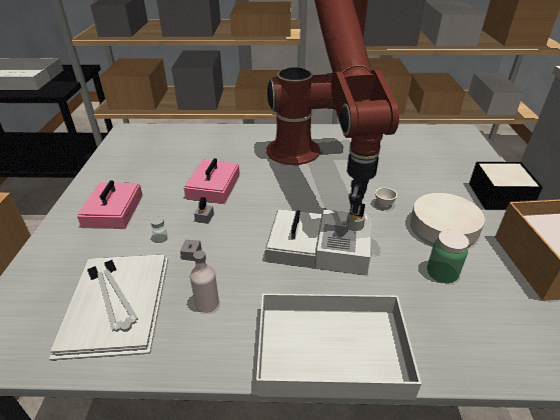

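View pics/side19.png

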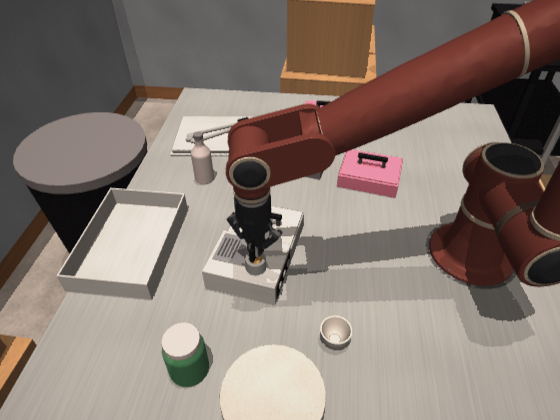

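The pan is still docked at (293,240), the key is held turned against the stop, and everything else is where it was. Torque holds steady at 0.34 Nm. Handing in.

```bash
python3 - <<'E'
from h import *
print(ctrl.finish_job())
E
```

```text
the job is handed in; nothing more can be done
None
```

I docked the pan against the unit, then pushed the square-headed key home in the lock and turned it clockwise to its stop. I handed in at about 23.4 s with the key still gripped and held turned.

- **Pan:** I slid it by its handle until it pressed on the unit at about 19 N without moving further. After release, the wrist camera put it at the correct docked distance (handle 139.7 mm from the unit's centre, ideal 140). It was parallel within about 0.2°. Front and back edges line up to about 1–1.5 mm, with the pan slightly forward; I left that uncorrected. Single views disagreed, from −0.9 to −2.8 mm, and the last scene-camera check showed no visible change. In that last check the arm partly hid the pan from the side camera.
- **Key insertion:** It met the pins about 18 mm down and was rocked past them at about 11 N of push or less. It stopped at the height expected for fully home, and more rocking did not lower it. It did not slip up or down in the grip, but shifted about 1 mm sideways.
- **Key turn:** The tool turned about 102°, which covers the quarter turn plus play. Torque then jumped from 0.08 to 0.26 Nm, which I took as the stop. It was holding at 0.34 Nm at hand-in. I did not measure the plug's angle directly.
- **Everything else:** The other objects on the counter look unmoved in the final pictures. One move went about 58 mm the wrong way because I mistyped a sign; it was clear of everything and touched nothing.

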